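# Clip a measuring cup onto a utensil stand's snap hook

## Robot

A 6-joint arm with a two-finger parallel gripper is mounted at the origin on a cart in front of the work surface, level with it; the furniture and walls round the work are solid. World frame = base frame: x ahead of the robot, y to its left, z up, the work surface at z = 0. Lengths are in m, angles in degrees, forces in N, time in s.
With the tool pointing down it reaches from about 0.35 to 0.95 m from the base axis. Payload 17.4 kg.
Tool frame: the origin (TCP) lies on the centre line of the jaws, within the pads' length; the fingertips stand 8 mm ahead of it and the grasp point (between the pads) lies 11 mm behind it (ctrl.tip_reach is the distance from the TCP to the fingertips, in m); z points along the fingers, y is the line along which they close (so a half turn about z gives the same grasp; the last joint's range is limited). The gripper opens to 93 mm and grips with 3 to 60 N. Pads are 15 mm wide; open, the fingers measure 128 mm over their backs; the gripper's body (75 mm by 188 mm) begins 65 mm behind the grasp point.
Start: joints at [63.61, 6.646, 82.598, -0, 90.757, -2.166], TCP at [0.277, 0.616, 0.227] pointing down, gripper open.
Joint ranges: [-162.19, 162.19], [-47.58, 125.68], [4.15, 143.07], [-65.23, 245.23], [0.69, 171.88], [-170.13, 170.13]. Speed limits (degrees/s): [108.29, 108.29, 127.2, 180, 180, 180].

## Interface

Orientations are given as a 3x3 rotation matrix whose columns are the frame's x, y, z axes.
In Python, from workcell import ctrl gives the robot as it stands.
- The arm moves only by the tool send_rows, never from a script. Its argument "commands" is a list of rows, each an object of numbers: "ax", "ay", "az": the turn, a rotation vector about the tool's x, y, z in units of 30 degrees (1.0 is 30 degrees); "tx", "ty", "tz": the shift along the tool's x, y, z in units of 0.15 m (1.0 is 0.15 m); "jaw": the closure, from -1 (fully open) to 1 (shut). A call has 1 to 5 rows; each row shifts and turns the commanded pose from where the row before left it, along the tool's axes as they then stand; what a row does not reach is not made up. A row lasts 1/10 s, in which the tool goes at most 50 mm and 8.59 degrees, less where a joint would pass 70% of its speed; a pose out of reach is approached as far as the arm can. A call with a number of a shift or a turn outside -1 to 1 is refused whole. A call with a gripper value outside its range is refused whole. The fingers move at their own pace and stop on an object; "force" is the grip in N (left out, the last holds). Time passes only in rows, so rows that do not move let the fingers close. It gives the time, the measured TCP pose, the force, the opening and the grip force at its end, in the units of the state.
- ctrl.get_state(): the state, without advancing time (a new reading comes with each control period).
- ctrl.snapshot(name): name is "scene" or "top" or "wrist"; returns a dict with "pixels" (400x640x3 uint8, red, green, blue), "fx", "fy", "cx", "cy" (pixels), "cam_to_world" (4x4, takes a point from camera to world coordinates). Camera axes: x right, y down, z forward; pixel columns grow to the right and rows downward; lengths in m; the calibration is good to about 2 mm. A picture is of the moment at which its call begins. There is no depth.
- ctrl.finish_job(): hands the job in; it is judged then, once.
The state is a dict: "t": time; "joint_pos": joint angles; "joint_velocities": joint speeds; "tau": joint torques, N m; "eef_pos": TCP position; "tcp_rot": TCP orientation; "force": force on the tool from outside, world axes, zero at the start; "ft_torque": the same for the moment, N m; "finger_gap": opening from 0.0 (shut) to 1.0 (fully open); "finger_force": force on a finger pad.
Only numpy, scipy, OpenCV 4.12 (cv2) and the standard library are available. Lean on these libraries where they do the work, as an engineer would, in place of code of your own. Each camera call takes 0.05 s, during which the arm holds its last target. There are 200 camera calls.

## Task

Clip the larger of the two steel measuring cups back onto the snap hook of the utensil stand: hold it by its handle, press the sprung gate inward with the ring at the handle's end (not with the gripper), bring the ring in over the nose and down into the hook, so that the gate snaps shut behind it. Then, still holding the handle, give the ring a steady tug of 5 N or more back against the nose to make sure that it has caught, let go, and leave the cup hanging from the hook, swaying slightly at most. Be gentle with the hook, never over 18 N, and leave the small cup and the other things around where they are.

Things in the scene. Friction and masses are not known exactly. Their poses are not given: they have to be found in the camera images.
- cup_large: the larger steel measuring cup: bowl 66 mm across, 40 mm high, 183 mm long over all, 60 to 120 g; let go in the hook, it sways for some seconds. Origin: centre of the bowl's underside; z up through its mouth; +x along its level handle towards the ring. The handle is a flat strap 14 mm wide, 4.4 mm thick, centred 37 mm above the underside, from x = 30 to 114 mm
- cup_handle (a point): middle of the large cup's handle, where it is best taken across the strap's width: (68, 0, 37) mm in cup_large
- cup_ring_end (a point): the piece of wire that must go in through the gate: centre of the wire at the far end of the large cup's ring, (148, 0, 37) mm in cup_large, 80 mm from cup_handle. The ring is closed and rigid with the handle, lies flat in the strap's plane, wire 4.4 mm thick, 30 mm inside diameter
- cup_small: the smaller steel measuring cup (same handle and ring, bowl 46 mm across, 31 mm high), which stays where it is. Origin: centre of its underside, +x along its handle
- stand: the utensil stand, fixed to the worktop: wooden foot 110 mm across, upright steel post 12 mm thick, and at 325 mm height an arm 12 mm thick from the post's top towards the stand's -y, 122 mm long. Origin: underside of the foot, on the post's axis. The snap hook hangs under the arm, 90 mm from the post; hook and gate belong to this body
- hook_swivel (a joint): turn of the snap hook about its upright axis under the arm, rad, relative to the stand (positive counter-clockwise from above, range -0.6 to 0.6). Stiff: 0.25 N m of friction hold it as found unless it is twisted. hook_plumb turns with it
- hook_plumb (a point): centre of the snap hook's bowl if it hung plumb, 236 mm above the worktop. Frame: z up, +x the way in through the gate. The hook hangs on a stiff pin (along y) 66 mm above and leans up to 0.12 rad either way, as last left: gate and bowl are really up to 8 mm nearer or farther along x. Find it by touch or sight (the rules call its bowl's true centre hook_mid)
- hook_pin (a point): middle of the snap hook's pin. 8 mm bar; in mm from hook_plumb, if plumb: spine upright at x = 13; nose upright at x = -13, its top at z = 9; 18 clear between them; below, a bowl that narrows downward, where a seated ring wire's centre is at z = -7.5. Gate: upright 7 mm bar at x = -13 from its hinge at z = 47 down to the nose. Stand's arm 89 above
- hook_gate (a joint): gate angle, rad: 0 shut, grows as its free end swings in, stop at 0.58. The spring needs 3.5 N at the free end to start it, 6 N at the stop, more nearer the hinge. Once a ring wire at z = 15 to 17 mm touches the gate, pushing it 14 to 17 mm further in (gate 0.4 to 0.5) brings the wire past the nose; lowered there by 16 mm it slips under the free end and the gate snaps shut above it
- mug_cream: cream mug with handle, 82 mm high, bystander. Origin: centre of its underside
- jam_jar: jam jar with lid, 65 mm across, 86 mm high, bystander. Origin: centre of its underside
- salt_shaker: salt shaker, 44 mm across, 90 mm high, bystander. Origin: centre of its underside
- egg_timer: round egg timer, 62 mm across, bystander. Origin: centre of its underside
- teaspoon: teaspoon lying flat, 130 mm long, bystander. Origin: centre of its underside

How it is judged:
By the outcome, as a careful person would: the job done as asked, in the order asked, and still so for the second after the job is handed in, with the robot touching nothing.
It also fails if it takes over 64 s, if anything falls off the work surface, if the arm or the gripper's body presses on something with over 40 N, if the wrist force passes 120 N, or if a joint passes its speed limit or range.

## Working session

There is one attempt and no reset: what is moved stays moved. The work goes in short steps, Python scripts to look and compute and a tool call to move; the robot and the scene stay as the last step left them, time stands still between calls to the robot, and variables do not carry over. Pictures are saved under pics/ and viewed, at most 10 in all, crops included, and the job is handed in when it is done.

Besides the shell and the picture viewer there is one more tool, called after ">>>" by a JSON object that holds its "method" and its "body", one argument or row to a line. send_rows: Moves the arm, as the interface text tells. Shifts and turns lie within -1 to 1; 1 stands for 0.15 m of shift or 30 degrees of turn. Its arguments: {"type":"object","properties":{"commands":{"type":"array"},"force":{"type":"number"}},"required":["commands"]}

```bash
mkdir -p pics
cat > h.py <<'E'
from workcell import ctrl
import numpy as np, cv2
def snap(n,f):
    s=ctrl.snapshot(n); cv2.imwrite(f'pics/{f}.png',s['pixels'][:,:,::-1]); 
    np.savez(f'pics/{f}.npz',**{k:s[k] for k in s}); return s
def load(f): return np.load(f'pics/{f}.npz')
def ray(s,u,v):
    T=np.array(s['cam_to_world']); d=T[:3,:3]@np.array([(u-s['cx'])/s['fx'],(v-s['cy'])/s['fy'],1]); return T[:3,3],d/np.linalg.norm(d)
def onz(s,u,v,z):
    o,d=ray(s,u,v); return o+d*(z-o[2])/d[2]
def proj(s,p):
    T=np.array(s['cam_to_world']); c=T[:3,:3].T@(np.array(p)-T[:3,3]); return np.array([s['fx']*c[0]/c[2]+s['cx'],s['fy']*c[1]/c[2]+s['cy']])
def tri(s1,p1,s2,p2):
    o1,d1=ray(s1,*p1);o2,d2=ray(s2,*p2)
    A=np.stack([d1,-d2],1); t=np.linalg.lstsq(A,o2-o1,rcond=None)[0]
    a=o1+d1*t[0];b=o2+d2*t[1]; return (a+b)/2,np.linalg.norm(a-b)
E
python3 - <<'E'
from h import *
a=snap('scene','s0');b=snap('top','t0')
for s in(a,b): print(s['fx'],np.round(s['cam_to_world'],3).tolist())
st=ctrl.get_state();print(st)
E
```

```text
513.0096677362993 [[0.852, -0.375, 0.366, -0.058], [-0.523, -0.588, 0.617, -1.175], [-0.016, -0.717, -0.697, 1.246], [0.0, 0.0, 0.0, 1.0]]
458.16297956314514 [[-0.02, -0.995, 0.094, 0.369], [-1.0, 0.02, -0.0, -0.246], [-0.002, -0.094, -0.996, 1.449], [0.0, 0.0, 0.0, 1.0]]
{'t': 0.1, 'joint_pos': array([ 6.36102205e+01,  6.67145941e+00,  8.26306440e+01, -5.56031658e-04,
        9.07545084e+01, -2.16653847e+00]), 'joint_velocities': array([-0.09745083,  0.05760372, -0.15010667, -0.05772415, -0.01395002,
       -0.10030402]), 'tau': array([ 2.93757046e-03, -7.22895527e+01, -6.23867083e+01,  7.81774870e-02,
        2.29052425e-02, -4.40870610e-05]), 'eef_pos': array([0.27689663, 0.61541916, 0.22599182]), 'tcp_rot': array([[-9.11953707e-01,  4.10292885e-01, -4.30476804e-04],
       [ 4.10293110e-01,  9.11953273e-01, -8.89410348e-04],
       [ 2.76559928e-05, -9.87722730e-04, -9.99999512e-01]]), 'force': array([-0.43803103, -0.77038086, -0.63799263]), 'ft_torque': array([ 0.00781326, -0.02125456,  0.03917038]), 'finger_force': 0.0, 'finger_gap': 1.000412193067603}
```

View pics/s0.png

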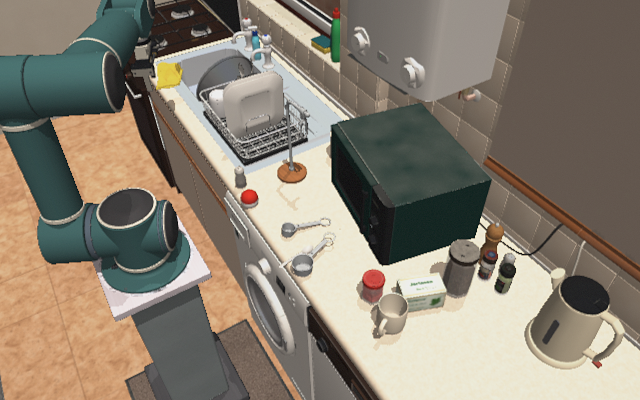

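View pics/t0.png

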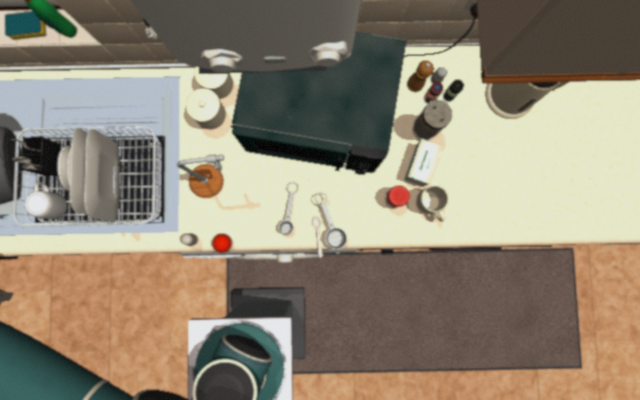

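The scene view shows the stand foot at (292,172), the large cup bowl at (302,265) with its ring near (329,240), and the small cup at (288,229). In the top view, the foot is at (206,181), the large bowl at (335,239), its ring at (318,200) and the teaspoon at (318,235). I'll enlarge both.

Run:
```python
from h import *
a=cv2.imread('pics/s0.png');b=cv2.imread('pics/t0.png')
f=lambda im,x,y,w,h,k:cv2.resize(im[y:y+h,x:x+w],None,fx=k,fy=k,interpolation=cv2.INTER_CUBIC)
l=f(a,260,85,80,100,4);l2=f(a,270,205,80,75,4) 
r=f(b,170,140,80,75,5)
r2=f(b,270,175,80,75,5)
L=np.vstack([l[:300],l2[:300]]);R=np.vstack([r,r2])[:600]
R=cv2.resize(np.vstack([r,r2]),(320,600))
cv2.imwrite('pics/c0.png',np.hstack([L,R]))
s=load('t0');c=load('s0')
for n,u in dict(foot=(206,181),bowl=(335,239),ring=(318,200),spoon=(318,235),jar=(399,197),smallb=(285,228),smallring=(292,187),timer=(222,243),shaker=(189,239)).items(): print(n,np.round(onz(s,*u,0.0),3),np.round(onz(s,*u,0.037),3))
```

```text
foot [0.583 0.103 0.   ] [0.577 0.094 0.037]
bowl [ 0.39  -0.304  0.   ] [ 0.39  -0.303  0.037]
ring [ 0.515 -0.253  0.   ] [ 0.511 -0.253  0.037]
spoon [ 0.404 -0.251  0.   ] [ 0.403 -0.251  0.037]
jar [ 0.519 -0.511  0.   ] [ 0.515 -0.504  0.037]
smallb [ 0.428 -0.147  0.   ] [ 0.426 -0.15   0.037]
smallring [ 0.558 -0.171  0.   ] [ 0.553 -0.173  0.037]
timer [0.385 0.052 0.   ] [0.384 0.044 0.037]
shaker [0.399 0.156 0.   ] [0.399 0.146 0.037]
```

View pics/c0.png

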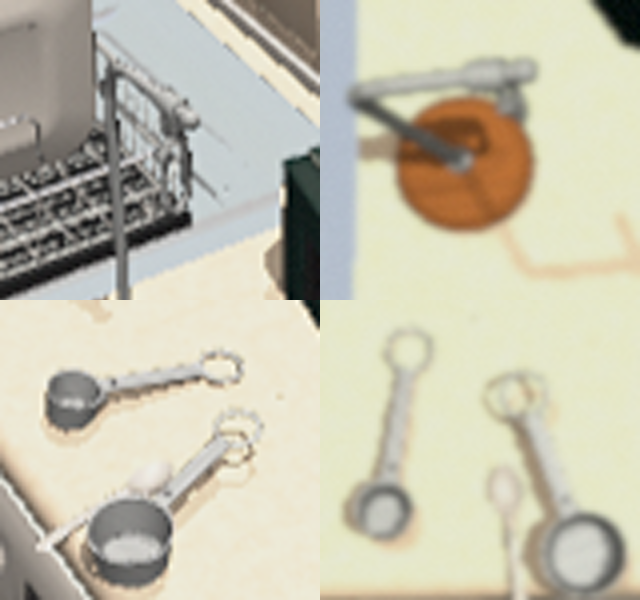

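The crop resolves these points: large bowl rim centre at about (335.8,238), its ring at (318,198.8), the post top at (179.3,164.3), the arm end at (222.5,157.5) and the hook near (218,165), all in top pixels. Next I'll compute the poses and the wrist camera offset.

Run:
```python
from h import *
t=load('t0');s=load('s0')
for n,u,z in [('bowlrim',(335.75,238),.04),('ring',(318,198.75),.037),('foot',(206,180.5),.006),('ptop',(179.3,164.3),.325),('aend',(222.5,157.5),.325),('hook',(218,166),.25)]: print(n,np.round(onz(t,*u,z),4))
# scene crop left: u=260+x/4, v=85+y/4 ; lower: u=270+x/4, v=205+(y-300)/4
S=lambda x,y:(260+x/4,85+y/4); S2=lambda x,y:(270+x/4,205+(y-300)/4)
for n,u,z in [('bowlrim',S2(129,528),.04),('ring',S2(238,436),.037),('ptop',S(108,72),.325),('aend',S(192,119),.325)]: print('S',n,np.round(onz(s,*u,z),4))
w=snap('wrist','w0');st=ctrl.get_state()
T=np.eye(4);T[:3,:3]=st['tcp_rot'];T[:3,3]=st['eef_pos']
print(w['fx'],np.round(np.linalg.inv(T)@w['cam_to_world'],3))
```

```text
bowlrim [ 0.3925 -0.3052  0.04  ]
ring [ 0.5149 -0.2533  0.037 ]
foot [0.5836 0.1013 0.006 ]
ptop [0.5781 0.0909 0.325 ]
aend [ 0.5931 -0.0165  0.325 ]
hook [0.5855 0.0108 0.25  ]
S bowlrim [ 0.3925 -0.3035  0.04  ]
S ring [ 0.5125 -0.2672  0.037 ]
S ptop [0.5728 0.0815 0.325 ]
S aend [ 0.5961 -0.0115  0.325 ]
318.7781170863169 [[-0.001 -0.967 -0.256  0.071]
 [ 1.    -0.001  0.    -0.   ]
 [-0.    -0.256  0.967 -0.158]
 [ 0.     0.     0.     1.   ]]
```

```bash
cat >> h.py <<'E'
from scipy.spatial.transform import Rotation as Ro
def pose(look,tilt,roll=0):
    "tool rot: tool -x points to heading 'look' deg, tool z tilted forward by tilt deg"
    a=np.radians(look);f=np.array([np.cos(a),np.sin(a),0]);u=np.array([0,0,1.]);t=np.radians(tilt)
    z=np.sin(t)*f-np.cos(t)*u; x=-(np.cos(t)*f+np.sin(t)*u); return np.stack([x,np.cross(z,x),z],1)
def plan(p,R,n=None,p0=None,R0=None,jaw=-1):
    st=ctrl.get_state()
    p0=st['eef_pos'] if p0 is None else np.array(p0); R0=st['tcp_rot'] if R0 is None else R0
    w=Ro.from_matrix(R0.T@R).as_rotvec(); d=np.array(p)-p0
    n=n or int(np.ceil(max(np.linalg.norm(d)/.045,np.degrees(np.linalg.norm(w))/8)))
    ww=np.degrees(w)/n/30; c=R0
    print('n',n,'dist',np.round(d,3))
    for i in range(n):
        t=c.T@d/n/.15
        print(*(f'{k}:{v:.3f}' for k,v in zip(('ax','ay','az','tx','ty','tz'),[*ww,*t])))
        c=c@Ro.from_rotvec(w/n).as_matrix()
E
python3 -c "
from h import *
plan((.47,.21,.30),pose(-50,30))"
```

```text
n 11 dist [ 0.193 -0.405  0.074]
ax:0.020 ay:-0.089 az:0.076 tx:-0.208 ty:-0.176 tz:-0.045
ax:0.020 ay:-0.089 az:0.076 tx:-0.216 ty:-0.168 tz:-0.033
ax:0.020 ay:-0.089 az:0.076 tx:-0.224 ty:-0.160 tz:-0.021
ax:0.020 ay:-0.089 az:0.076 tx:-0.231 ty:-0.151 tz:-0.009
ax:0.020 ay:-0.089 az:0.076 tx:-0.237 ty:-0.141 tz:0.004
ax:0.020 ay:-0.089 az:0.076 tx:-0.242 ty:-0.132 tz:0.017
ax:0.020 ay:-0.089 az:0.076 tx:-0.246 ty:-0.122 tz:0.029
ax:0.020 ay:-0.089 az:0.076 tx:-0.249 ty:-0.111 tz:0.042
ax:0.020 ay:-0.089 az:0.076 tx:-0.251 ty:-0.101 tz:0.055
ax:0.020 ay:-0.089 az:0.076 tx:-0.252 ty:-0.090 tz:0.068
ax:0.020 ay:-0.089 az:0.076 tx:-0.252 ty:-0.079 tz:0.080
```

>>> {"method": "send_rows", "body": {
  "commands": [
    {"ax": 0.02,"ay": -0.09,"az": 0.076,"tx": -0.21,"ty": -0.18,"tz": -0.045,"jaw": -1},
    {"ax": 0.02,"ay": -0.09,"az": 0.076,"tx": -0.22,"ty": -0.17,"tz": -0.03,"jaw": -1},
    {"ax": 0.02,"ay": -0.09,"az": 0.076,"tx": -0.22,"ty": -0.16,"tz": -0.02,"jaw": -1},
    {"ax": 0.02,"ay": -0.09,"az": 0.076,"tx": -0.23,"ty": -0.15,"tz": -0.01,"jaw": -1},
    {"ax": 0.02,"ay": -0.09,"az": 0.076,"tx": -0.24,"ty": -0.14,"tz": 0.0,"jaw": -1}
  ]
}}

```text
t: 0.65
eef_pos: [0.3654, 0.4289, 0.2606]
tcp_rot: [[-0.79, 0.587, 0.177], [0.565, 0.809, -0.163], [-0.239, -0.029, -0.971]]
force: [0.2, 0.2, 0.1]
finger_gap: 1.001
finger_force: 0.0
```

>>> {"method": "send_rows", "body": {
  "commands": [
    {"ax": 0.02,"ay": -0.09,"az": 0.076,"tx": -0.24,"ty": -0.13,"tz": 0.02,"jaw": -1},
    {"ax": 0.02,"ay": -0.09,"az": 0.076,"tx": -0.25,"ty": -0.12,"tz": 0.03,"jaw": -1},
    {"ax": 0.02,"ay": -0.09,"az": 0.076,"tx": -0.25,"ty": -0.11,"tz": 0.04,"jaw": -1},
    {"ax": 0.02,"ay": -0.09,"az": 0.076,"tx": -0.25,"ty": -0.1,"tz": 0.055,"jaw": -1},
    {"ax": 0.02,"ay": -0.09,"az": 0.076,"tx": -0.25,"ty": -0.09,"tz": 0.07,"jaw": -1}
  ]
}}

```text
t: 1.15
eef_pos: [0.4541, 0.2451, 0.294]
tcp_rot: [[-0.599, 0.739, 0.307], [0.653, 0.673, -0.346], [-0.463, -0.007, -0.886]]
force: [0.3, 0.6, 0.1]
finger_gap: 0.995
finger_force: 0.0
```

>>> {"method": "send_rows", "body": {
  "commands": [
    {"ax": 0.02,"ay": -0.09,"az": 0.076,"tx": -0.25,"ty": -0.08,"tz": 0.08,"jaw": -1},
    {"jaw": -1},
    {"jaw": -1}
  ]
}}

```text
invalid input at $.commands[1]: expected keys ax, ay, az, tx, ty, tz, jaw
```

Run:
```python
from h import *
w=snap('wrist','w1');t=load('t0')
print(ctrl.get_state()['eef_pos'])
h=proj(w,(.588,.008,.25));print(h, proj(w,(.578,.095,.325)))
im=cv2.imread('pics/w1.png');x=int(np.clip(h[0]-80,0,480));y=int(np.clip(h[1]-60,0,280));print(x,y)
cv2.imwrite('pics/c1.png',cv2.resize(im[y:y+120,x:x+160],None,fx=5,fy=5,interpolation=cv2.INTER_CUBIC))
```

```text
[0.45563399 0.24169968 0.29494286]
[272.39543957 365.92476923] [311.65483671 423.99436558]
192 280
```

View pics/c1.png

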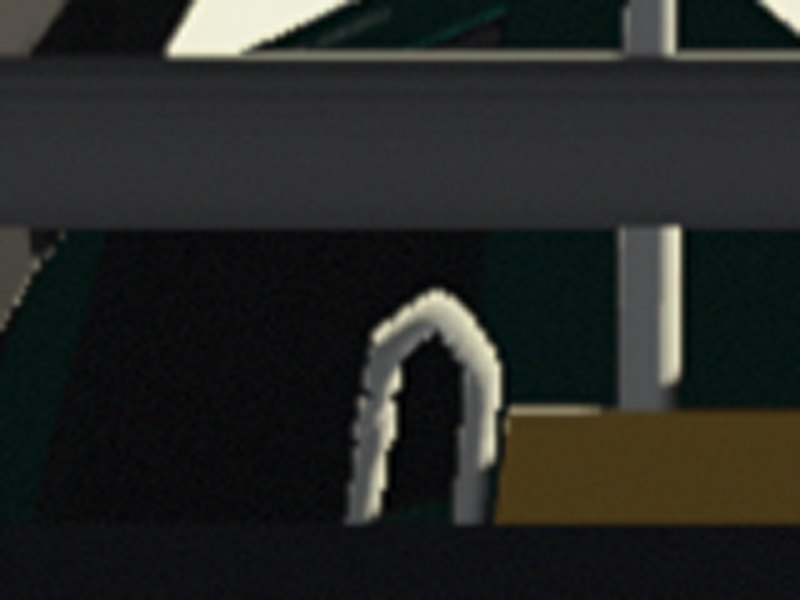

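The wrist picture is upside down. The bowl bottom is at about (278,340), the nose/gate junction at (267.6,360) and the spine at about (287,365). So the nose faces the robot, and the gripper hides the upper part. I'll take a second view from above and behind.

```bash
python3 -c "
from h import *
print(ctrl.get_state()['joint_pos'])
plan((.50,-.04,.43),pose(25,0),11)"
```

```text
[ 40.48291814 -15.63345751 100.45458477 -27.92034643  94.14292347
  -4.01677186]
n 11 dist [ 0.044 -0.282  0.135]
ax:-0.055 ay:0.072 az:-0.216 tx:-0.166 ty:-0.095 tz:-0.004
ax:-0.055 ay:0.072 az:-0.216 tx:-0.154 ty:-0.113 tz:-0.013
ax:-0.055 ay:0.072 az:-0.216 tx:-0.139 ty:-0.129 tz:-0.022
ax:-0.055 ay:0.072 az:-0.216 tx:-0.123 ty:-0.143 tz:-0.031
ax:-0.055 ay:0.072 az:-0.216 tx:-0.105 ty:-0.155 tz:-0.040
ax:-0.055 ay:0.072 az:-0.216 tx:-0.085 ty:-0.164 tz:-0.048
ax:-0.055 ay:0.072 az:-0.216 tx:-0.064 ty:-0.171 tz:-0.055
ax:-0.055 ay:0.072 az:-0.216 tx:-0.042 ty:-0.176 tz:-0.062
ax:-0.055 ay:0.072 az:-0.216 tx:-0.020 ty:-0.177 tz:-0.069
ax:-0.055 ay:0.072 az:-0.216 tx:0.003 ty:-0.176 tz:-0.074
ax:-0.055 ay:0.072 az:-0.216 tx:0.026 ty:-0.173 tz:-0.078
```

>>> {"method": "send_rows", "body": {
  "commands": [
    {"ax": -0.055,"ay": 0.072,"az": -0.216,"tx": -0.17,"ty": -0.1,"tz": 0.0,"jaw": -1},
    {"ax": -0.055,"ay": 0.072,"az": -0.216,"tx": -0.15,"ty": -0.11,"tz": -0.01,"jaw": -1},
    {"ax": -0.055,"ay": 0.072,"az": -0.216,"tx": -0.14,"ty": -0.13,"tz": -0.02,"jaw": -1},
    {"ax": -0.055,"ay": 0.072,"az": -0.216,"tx": -0.12,"ty": -0.14,"tz": -0.03,"jaw": -1},
    {"ax": -0.055,"ay": 0.072,"az": -0.216,"tx": -0.1,"ty": -0.155,"tz": -0.04,"jaw": -1}
  ]
}}

```text
t: 1.7
eef_pos: [0.474, 0.1175, 0.3533]
tcp_rot: [[-0.942, 0.243, 0.23], [0.216, 0.967, -0.136], [-0.255, -0.078, -0.964]]
force: [-0.5, 1.0, 0.5]
finger_gap: 1.0
finger_force: 0.0
```

>>> {"method": "send_rows", "body": {
  "commands": [
    {"ax": -0.055,"ay": 0.072,"az": -0.216,"tx": -0.085,"ty": -0.16,"tz": -0.05,"jaw": -1},
    {"ax": -0.055,"ay": 0.072,"az": -0.216,"tx": -0.065,"ty": -0.17,"tz": -0.055,"jaw": -1},
    {"ax": -0.055,"ay": 0.072,"az": -0.216,"tx": -0.04,"ty": -0.175,"tz": -0.06,"jaw": -1},
    {"ax": -0.055,"ay": 0.072,"az": -0.216,"tx": -0.02,"ty": -0.175,"tz": -0.07,"jaw": -1},
    {"ax": -0.055,"ay": 0.072,"az": -0.216,"tx": 0.0,"ty": -0.175,"tz": -0.075,"jaw": -1}
  ]
}}

```text
t: 2.2
eef_pos: [0.4957, -0.0095, 0.414]
tcp_rot: [[-0.944, -0.327, 0.039], [-0.327, 0.945, -0.005], [-0.036, -0.017, -0.999]]
force: [0.9, 0.3, 0.4]
finger_gap: 0.997
finger_force: 0.0
```

>>> {"method": "send_rows", "body": {
  "commands": [
    {"ax": -0.055,"ay": 0.072,"az": -0.216,"tx": 0.025,"ty": -0.17,"tz": -0.08,"jaw": -1},
    {"ax": 0,"ay": 0,"az": 0,"tx": 0,"ty": 0,"tz": 0,"jaw": -1},
    {"ax": 0,"ay": 0,"az": 0,"tx": 0,"ty": 0,"tz": 0,"jaw": -1}
  ]
}}

```text
t: 2.5
eef_pos: [0.5003, -0.0338, 0.4253]
tcp_rot: [[-0.905, -0.426, -0.006], [-0.426, 0.905, 0.007], [0.002, 0.009, -1.0]]
force: [-0.2, -0.0, -0.2]
finger_gap: 1.001
finger_force: 0.0
```

Run:
```python
from h import *
w=snap('wrist','w2')
h=proj(w,(.588,.008,.236));print(h, proj(w,(.578,.095,.325)))
im=cv2.imread('pics/w2.png');x=int(np.clip(h[0]-80,0,480));y=int(np.clip(h[1]-60,0,280));print(x,y)
cv2.imwrite('pics/c2.png',cv2.resize(im[y:y+120,x:x+160],None,fx=5,fy=5,interpolation=cv2.INTER_CUBIC))
```

```text
[321.25601504 266.33822795] [409.9005868  334.95868986]
241 206
```

View pics/c2.png

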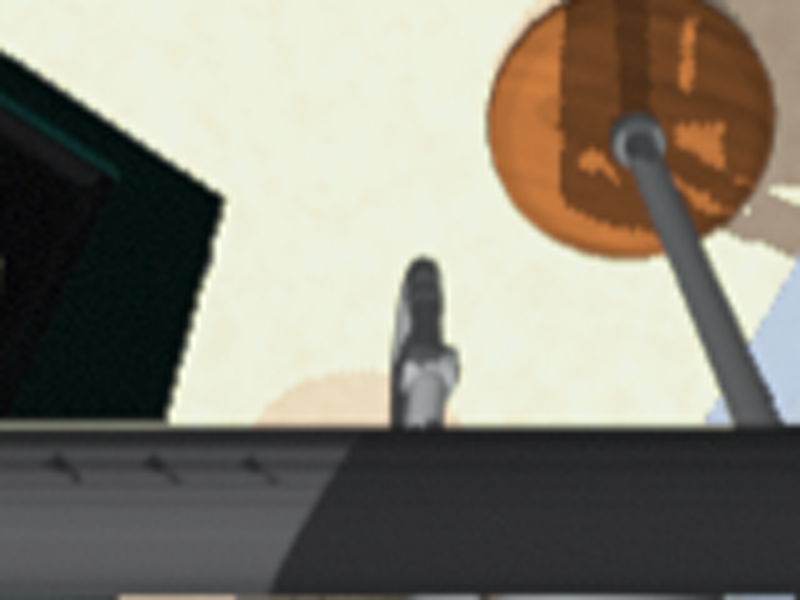

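The overhead view shows the nose top and gate start at about (325.8,275), the gate at (326.6,288), and the spine just left of it at about (323.2,290). I'll triangulate these with the first view.

Run:
```python
from h import *
from scipy.optimize import least_squares
w1=load('w1');w2=load('w2')
N,e=tri(w1,(267.6,360),w2,(325.8,275));print('nose',N,e)
f=lambda q:np.r_[proj(w1,(q[0],q[1],q[2]))-(287.6,370),proj(w2,(q[0],q[1],q[3]))-(323.2,290)]
r=least_squares(f,[.6,.01,.25,.25],x_scale=.01);print('spine',r.x,r.cost)
d=r.x[:2]-N[:2];print('sep',np.linalg.norm(d),np.degrees(np.arctan2(d[1],d[0])))
# foot from w2 : circle crop centre ~ (632,115) -> foot top
print('postbase',onz(w2,241+637/5,206+138/5,.015),'footc',onz(w2,241+632/5,206+116/5,.012))
# model fit: stand post axis P, hook at 90 mm; params yaw heading lean
def model(q):
    x,y,h,l=q; a=np.array([np.cos(h),np.sin(h)]); 
    def P(dx,dz): # rot about pin 66 above; lean moves bowl along x
        X=dx*np.cos(l)-(dz-66)*np.sin(l); Z=66+dx*np.sin(l)+(dz-66)*np.cos(l)
        return np.r_[np.array([x,y])+a*X/1000,.236+Z/1000]
    return P
def g(q):
    P=model(q);sp=lambda w,v:min((proj(w,P(13,z)) for z in np.linspace(-5,45,60)),key=lambda p:abs(p[1]-v))
    return np.r_[proj(w1,P(-13,9))-(267.6,360),proj(w1,P(0,-19))-(278.4,338),proj(w2,P(-13,9))-(325.8,275),
      sp(w1,370)[0]-287.6,sp(w2,290)[0]-323.2,(proj(w2,P(-13,20))-(326.4,285))[0], q[3]/.1]
for h0 in(0,.3,.6):
    r=least_squares(g,[.588,.008,h0,0],x_scale=[.01,.01,.1,.1],diff_step=1e-3);print(r.x,np.degrees(r.x[2]),r.cost,np.round(r.fun,1), model(r.x)(0,0))
```

```text
nose [0.58378565 0.01205513 0.24896321] 0.011998127274210093
spine [0.60388612 0.01772474 0.25322    0.25831055] 1.6155871338926322e-27
sep 0.020884759324939838 15.751824995862435
postbase [0.5854153  0.10677622 0.015     ] footc [0.57913429 0.1019124  0.012     ]
[ 0.60496202  0.01736059  0.22670504 -0.19298855] 12.989242133456555 39.18699172044981 [ 2.8  2.3  0.4  0.8  1.  -6.9  3.2 -1.4  0.2 -1.9] [0.59262759 0.0145154  0.23722526]
[ 0.60482637  0.01737654  0.23073037 -0.19075101] 13.219876622272782 39.18366217299021 [ 2.8  2.2  0.4  0.8  0.9 -6.9  3.2 -1.3  0.2 -1.9] [0.59264462 0.01451488 0.2371971 ]
[ 0.60486726  0.017371    0.22946963 -0.19141048] 13.147641178841893 39.18374385541949 [ 2.8  2.2  0.4  0.8  0.9 -6.9  3.2 -1.3  0.2 -1.9] [0.5926403  0.01451497 0.23720537]
```

Run:
```python
from h import *
from scipy.optimize import least_squares
w1=load('w1');w2=load('w2')
def model(q):
    x,y,h,l=q; a=np.array([np.cos(h),np.sin(h)]); 
    def P(dx,dz):
        X=dx*np.cos(l)-(dz-66)*np.sin(l); Z=66+dx*np.sin(l)+(dz-66)*np.cos(l)
        return np.r_[np.array([x,y])+a*X/1000,.236+Z/1000]
    return P
def g(q):
    P=model(q);sp=lambda w,v:min((proj(w,P(13,z)) for z in np.linspace(-5,45,60)),key=lambda p:abs(p[1]-v))
    return np.r_[proj(w1,P(-13,9))-(267.6,360),proj(w1,P(0,-19))-(278.4,338),(proj(w2,P(-13,9))-(325.8,275))[0],
      sp(w1,370)[0]-287.6,sp(w2,290)[0]-323.2,(proj(w2,P(-13,20))-(326.4,285))[0], q[3]/.1,(q[0]-.591)/.003,(q[1]-.013)/.003]
r=least_squares(g,[.591,.013,.2,0],x_scale=[.01,.01,.1,.1],diff_step=1e-3);print(r.x,np.degrees(r.x[2]),np.round(r.fun,1), model(r.x)(0,0))
P=model(r.x)
for n,a in dict(nosetop=(-13,9),nosebot=(-17,-5),bowl=(0,-14),gatetop=(-13,40)).items(): print(n,(proj(w2,P(*a))-(241,206))*5)
plan((.456,-.281,.17),pose(20,0))
```

```text
[ 0.59316381  0.01421771  0.31321374 -0.04348383] 17.94582524817245 [-0.5 -0.4  0.6 -0.   0.2 -0.3 -0.  -0.3 -0.4  0.7  0.4] [0.59043436 0.01333372 0.23606239]
nosetop [424.79619094 288.13451068]
nosebot [426.0944421  245.26533688]
bowl [416.64545887 290.99026307]
gatetop [426.94383324 357.48614814]
n 8 dist [-0.044 -0.248 -0.255]
ax:0.002 ay:-0.001 az:0.022 tx:0.121 ty:-0.173 tz:0.212
ax:0.002 ay:-0.001 az:0.022 tx:0.119 ty:-0.174 tz:0.212
ax:0.002 ay:-0.001 az:0.022 tx:0.117 ty:-0.175 tz:0.212
ax:0.002 ay:-0.001 az:0.022 tx:0.115 ty:-0.176 tz:0.212
ax:0.002 ay:-0.001 az:0.022 tx:0.113 ty:-0.177 tz:0.212
ax:0.002 ay:-0.001 az:0.022 tx:0.111 ty:-0.178 tz:0.212
ax:0.002 ay:-0.001 az:0.022 tx:0.109 ty:-0.179 tz:0.212
ax:0.002 ay:-0.001 az:0.022 tx:0.107 ty:-0.180 tz:0.213
```

>>> {"method": "send_rows", "body": {
  "commands": [
    {"ax": 0,"ay": 0,"az": 0.022,"tx": 0.12,"ty": -0.175,"tz": 0.21,"jaw": -1},
    {"ax": 0,"ay": 0,"az": 0.022,"tx": 0.12,"ty": -0.175,"tz": 0.21,"jaw": -1},
    {"ax": 0,"ay": 0,"az": 0.022,"tx": 0.115,"ty": -0.175,"tz": 0.21,"jaw": -1},
    {"ax": 0,"ay": 0,"az": 0.022,"tx": 0.115,"ty": -0.18,"tz": 0.21,"jaw": -1},
    {"ax": 0,"ay": 0,"az": 0.022,"tx": 0.11,"ty": -0.18,"tz": 0.21,"jaw": -1}
  ]
}}

```text
t: 3.05
eef_pos: [0.4732, -0.189, 0.266]
tcp_rot: [[-0.927, -0.375, -0.004], [-0.375, 0.927, 0.006], [0.002, 0.007, -1.0]]
force: [0.8, -0.3, -0.0]
finger_gap: 1.001
finger_force: 0.0
```

>>> {"method": "send_rows", "body": {
  "commands": [
    {"ax": 0,"ay": 0,"az": 0.022,"tx": 0.11,"ty": -0.18,"tz": 0.21,"jaw": -0.4},
    {"ax": 0,"ay": 0,"az": 0.022,"tx": 0.11,"ty": -0.18,"tz": 0.21,"jaw": -0.4},
    {"ax": 0,"ay": 0,"az": 0.022,"tx": 0.11,"ty": -0.18,"tz": 0.21,"jaw": -0.4},
    {"ax": 0,"ay": 0,"az": 0,"tx": 0,"ty": 0,"tz": 0,"jaw": -0.4},
    {"ax": 0,"ay": 0,"az": 0,"tx": 0,"ty": 0,"tz": 0,"jaw": -0.4}
  ]
}}

```text
t: 3.55
eef_pos: [0.4566, -0.2811, 0.172]
tcp_rot: [[-0.94, -0.342, -0.006], [-0.342, 0.94, 0.007], [0.003, 0.009, -1.0]]
force: [0.0, -0.2, 0.7]
finger_gap: 0.7
finger_force: 0.0
```

Run:
```python
from h import *
w=snap('wrist','w3');st=ctrl.get_state();print(st['joint_pos'][5],st['eef_pos'])
```

```text
-144.47094693903753 [ 0.45717462 -0.28097993  0.17312461]
```

View pics/w3.png

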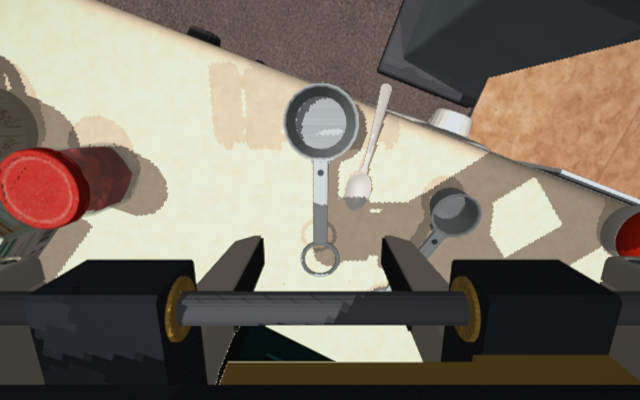

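The wrist view shows the cup with its bowl rim centred at (321,121), its ring at (320.5,259) and the handle running straight along the image vertical. The spoon and small cup are clear of the fingers.

Run:
```python
from h import *
w=load('w3');b=onz(w,321,121,.04);r=onz(w,320.5,259,.037);d=(r-b)[:2];L=np.linalg.norm(d);h=np.arctan2(d[1],d[0])
print(b,r,L,np.degrees(h))
m=(b[:2]+r[:2])/2; g=m+ (68-65.5)/1000*d/L
print('grasp',g); 
plan((*g,.026+.002),pose(np.degrees(h),0))
```

```text
[ 0.39054609 -0.3048908   0.04      ] [ 0.51576446 -0.26008548  0.037     ] 0.13299307340903624 19.68809682301626
grasp [ 0.45550913 -0.28164589]
n 4 dist [-0.002 -0.001 -0.145]
ax:0.004 ay:-0.001 az:0.003 tx:0.003 ty:-0.002 tz:0.242
ax:0.004 ay:-0.001 az:0.003 tx:0.003 ty:-0.001 tz:0.242
ax:0.004 ay:-0.001 az:0.003 tx:0.003 ty:-0.001 tz:0.242
ax:0.004 ay:-0.001 az:0.003 tx:0.003 ty:-0.001 tz:0.242
```

>>> {"method": "send_rows", "body": {
  "commands": [
    {"ax": 0,"ay": 0,"az": 0.003,"tx": 0.003,"ty": -0.002,"tz": 0.245,"jaw": -0.4},
    {"ax": 0,"ay": 0,"az": 0.003,"tx": 0.003,"ty": -0.002,"tz": 0.245,"jaw": -0.4},
    {"ax": 0,"ay": 0,"az": 0.003,"tx": 0.003,"ty": -0.002,"tz": 0.245,"jaw": -0.4},
    {"ax": 0,"ay": 0,"az": 0,"tx": 0,"ty": 0,"tz": 0.24,"jaw": -0.4},
    {"ax": 0,"ay": 0,"az": 0,"tx": 0,"ty": 0,"tz": 0,"jaw": -0.4}
  ]
}}

```text
t: 4.1
eef_pos: [0.4541, -0.28, 0.0233]
tcp_rot: [[-0.94, -0.34, -0.009], [-0.34, 0.94, 0.009], [0.005, 0.012, -1.0]]
force: [0.3, 0.8, 0.4]
finger_gap: 0.701
finger_force: 0.0
```

>>> {"method": "send_rows", "body": {
  "commands": [
    {"ax": 0,"ay": 0,"az": 0,"tx": 0,"ty": 0,"tz": 0,"jaw": 1},
    {"ax": 0,"ay": 0,"az": 0,"tx": 0,"ty": 0,"tz": 0,"jaw": 1},
    {"ax": 0,"ay": 0,"az": 0,"tx": 0,"ty": 0,"tz": 0,"jaw": 1},
    {"ax": 0,"ay": 0,"az": 0,"tx": 0,"ty": 0,"tz": 0,"jaw": 1},
    {"ax": 0,"ay": 0,"az": 0,"tx": 0,"ty": 0,"tz": 0,"jaw": 1}
  ],
  "force": 40
}}

```text
t: 4.6
eef_pos: [0.4553, -0.2825, 0.0268]
tcp_rot: [[-0.941, -0.339, -0.004], [-0.339, 0.941, 0.006], [0.002, 0.007, -1.0]]
force: [-0.4, -0.0, -0.4]
finger_gap: 0.32
finger_force: 0.0
```

>>> {"method": "send_rows", "body": {
  "commands": [
    {"ax": 0,"ay": 0,"az": 0,"tx": 0,"ty": 0,"tz": 0,"jaw": 1},
    {"ax": 0,"ay": 0,"az": 0,"tx": 0,"ty": 0,"tz": 0,"jaw": 1},
    {"ax": 0,"ay": 0,"az": 0,"tx": 0,"ty": 0,"tz": 0,"jaw": 1},
    {"ax": 0,"ay": 0,"az": 0,"tx": 0,"ty": 0,"tz": 0,"jaw": 1},
    {"ax": 0,"ay": 0,"az": 0,"tx": 0,"ty": 0,"tz": 0,"jaw": 1}
  ],
  "force": 40
}}

```text
t: 5.1
eef_pos: [0.4551, -0.2823, 0.026]
tcp_rot: [[-0.941, -0.339, -0.005], [-0.339, 0.941, 0.007], [0.003, 0.008, -1.0]]
force: [0.5, 0.6, 0.6]
finger_gap: 0.144
finger_force: 40.0
```

>>> {"method": "send_rows", "body": {
  "commands": [
    {"ax": 0,"ay": 0,"az": 0,"tx": 0,"ty": 0,"tz": -0.05,"jaw": 1},
    {"ax": 0,"ay": 0,"az": 0,"tx": 0,"ty": 0,"tz": -0.15,"jaw": 1},
    {"ax": 0,"ay": 0,"az": 0,"tx": 0,"ty": 0,"tz": -0.25,"jaw": 1},
    {"ax": 0,"ay": 0,"az": 0,"tx": 0,"ty": 0,"tz": -0.25,"jaw": 1},
    {"ax": 0,"ay": 0,"az": 0,"tx": 0,"ty": 0,"tz": -0.1,"jaw": 1}
  ]
}}

```text
t: 5.6
eef_pos: [0.4565, -0.2837, 0.1502]
tcp_rot: [[-0.941, -0.339, -0.002], [-0.339, 0.941, 0.004], [0.0, 0.005, -1.0]]
force: [1.1, 0.0, -0.1]
finger_gap: 0.14
finger_force: 40.0
```

Run:
```python
from h import *
st=ctrl.get_state();print(st['eef_pos'],st['finger_gap'],st['finger_force'],st['force'])
plan((.4715,-.0253,.241),pose(18,0),8)
```

```text
[ 0.45645597 -0.2836699   0.15022412] 0.1396720329435962 39.99992787837982 [ 1.10483246  0.00353977 -0.07138894]
n 8 dist [0.015 0.258 0.091]
ax:0.001 ay:-0.000 az:0.007 tx:-0.085 ty:0.199 tz:-0.075
ax:0.001 ay:-0.000 az:0.007 tx:-0.084 ty:0.199 tz:-0.075
ax:0.001 ay:-0.000 az:0.007 tx:-0.083 ty:0.199 tz:-0.075
ax:0.001 ay:-0.000 az:0.007 tx:-0.082 ty:0.200 tz:-0.075
ax:0.001 ay:-0.000 az:0.007 tx:-0.082 ty:0.200 tz:-0.075
ax:0.001 ay:-0.000 az:0.007 tx:-0.081 ty:0.200 tz:-0.075
ax:0.001 ay:-0.000 az:0.007 tx:-0.080 ty:0.200 tz:-0.075
ax:0.001 ay:-0.000 az:0.007 tx:-0.079 ty:0.201 tz:-0.076
```

>>> {"method": "send_rows", "body": {
  "commands": [
    {"ax": 0,"ay": 0,"az": 0.007,"tx": -0.04,"ty": 0.1,"tz": -0.1,"jaw": 1},
    {"ax": 0,"ay": 0,"az": 0.007,"tx": -0.085,"ty": 0.2,"tz": -0.1,"jaw": 1},
    {"ax": 0,"ay": 0,"az": 0.007,"tx": -0.085,"ty": 0.2,"tz": -0.1,"jaw": 1},
    {"ax": 0,"ay": 0,"az": 0.007,"tx": -0.085,"ty": 0.2,"tz": -0.1,"jaw": 1},
    {"ax": 0,"ay": 0,"az": 0.007,"tx": -0.08,"ty": 0.2,"tz": -0.1,"jaw": 1}
  ],
  "force": 50
}}

```text
t: 6.1
eef_pos: [0.4638, -0.1355, 0.2217]
tcp_rot: [[-0.947, -0.321, -0.007], [-0.321, 0.947, 0.007], [0.004, 0.009, -1.0]]
force: [0.6, 0.3, -0.8]
finger_gap: 0.135
finger_force: 50.0
```

>>> {"method": "send_rows", "body": {
  "commands": [
    {"ax": 0,"ay": 0,"az": 0.007,"tx": -0.08,"ty": 0.2,"tz": -0.05,"jaw": 1},
    {"ax": 0,"ay": 0,"az": 0.007,"tx": -0.08,"ty": 0.2,"tz": -0.05,"jaw": 1},
    {"ax": 0,"ay": 0,"az": 0.007,"tx": -0.08,"ty": 0.2,"tz": 0,"jaw": 1},
    {"ax": 0,"ay": 0,"az": 0,"tx": -0.04,"ty": 0.1,"tz": 0,"jaw": 1},
    {"ax": 0,"ay": 0,"az": 0,"tx": 0,"ty": 0,"tz": 0,"jaw": 1}
  ]
}}

```text
t: 6.6
eef_pos: [0.4706, -0.0225, 0.237]
tcp_rot: [[-0.95, -0.313, -0.006], [-0.313, 0.95, 0.007], [0.004, 0.009, -1.0]]
force: [0.4, -0.6, -0.5]
finger_gap: 0.14
finger_force: 50.0
```

>>> {"method": "send_rows", "body": {
  "commands": [
    {"ax": 0,"ay": 0,"az": 0,"tx": 0,"ty": 0,"tz": 0,"jaw": 1},
    {"ax": 0,"ay": 0,"az": 0,"tx": 0,"ty": 0,"tz": 0,"jaw": 1},
    {"ax": 0,"ay": 0,"az": 0,"tx": 0,"ty": 0,"tz": 0,"jaw": 1}
  ]
}}

```text
t: 6.9
eef_pos: [0.471, -0.0254, 0.2375]
tcp_rot: [[-0.951, -0.31, -0.006], [-0.31, 0.951, 0.007], [0.003, 0.008, -1.0]]
force: [0.4, -0.1, -1.0]
finger_gap: 0.137
finger_force: 50.0
```

Run:
```python
from h import *
st=ctrl.get_state();print(st['eef_pos'],st['force'],st['joint_pos'].round(1))
for n,f in(('wrist','w4'),('scene','s4'),('top','t4')): snap(n,f)
f=lambda im,x,y,w,h,k:cv2.resize(im[y:y+h,x:x+w],None,fx=k,fy=k,interpolation=cv2.INTER_CUBIC)
w=cv2.imread('pics/w4.png');s=cv2.imread('pics/s4.png');t=cv2.imread('pics/t4.png')
b=load('s4');c=proj(b,(.57,0,.25)).astype(int);tc=proj(load('t4'),(.57,0,.25)).astype(int);print(c,tc)
cv2.imwrite('pics/c4.png',np.vstack([f(w,220,200,200,75,4),np.hstack([f(s,c[0]-40,c[1]-37,80,60,5),f(t,tc[0]-40,tc[1]-30,80,60,5)])]))
```

```text
[ 0.47095103 -0.0254204   0.23746722] [ 0.39274474 -0.1188168  -1.02692211] [  -6.4  -19.3  105.4    0.3   94.2 -114.4]
[299 135] [222 171]
```

View pics/c4.png

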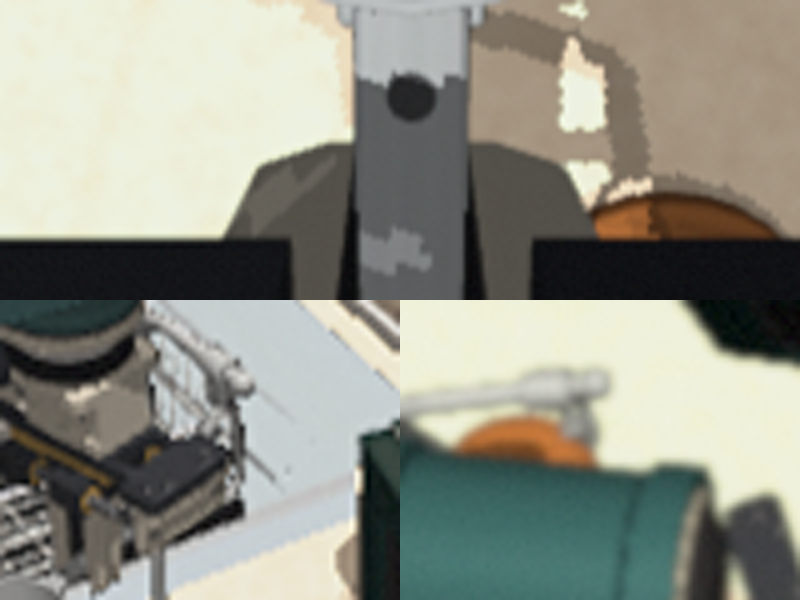

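The jaws hide the ring from the wrist camera, so I'll find the gate by touch. It should be met about 27 mm ahead.

>>> {"method": "send_rows", "body": {
  "commands": [
    {"ax": 0,"ay": 0,"az": 0,"tx": -0.03,"ty": 0,"tz": -0.01,"jaw": 1},
    {"ax": 0,"ay": 0,"az": 0,"tx": -0.03,"ty": 0,"tz": -0.01,"jaw": 1},
    {"ax": 0,"ay": 0,"az": 0,"tx": -0.03,"ty": 0,"tz": -0.007,"jaw": 1},
    {"ax": 0,"ay": 0,"az": 0,"tx": -0.02,"ty": 0,"tz": 0,"jaw": 1},
    {"ax": 0,"ay": 0,"az": 0,"tx": 0,"ty": 0,"tz": 0,"jaw": 1}
  ]
}}

```text
t: 7.55
eef_pos: [0.4871, -0.0195, 0.2415]
tcp_rot: [[-0.95, -0.311, -0.006], [-0.311, 0.95, 0.007], [0.003, 0.008, -1.0]]
force: [-0.5, 0.9, -1.4]
finger_gap: 0.139
finger_force: 50.0
```

>>> {"method": "send_rows", "body": {
  "commands": [
    {"ax": 0,"ay": 0,"az": 0,"tx": -0.01,"ty": 0,"tz": 0,"jaw": 1},
    {"ax": 0,"ay": 0,"az": 0,"tx": -0.01,"ty": 0,"tz": 0,"jaw": 1},
    {"ax": 0,"ay": 0,"az": 0,"tx": 0,"ty": 0,"tz": 0,"jaw": 1}
  ]
}}

```text
t: 7.85
eef_pos: [0.4897, -0.0187, 0.2416]
tcp_rot: [[-0.95, -0.311, -0.005], [-0.311, 0.95, 0.007], [0.003, 0.008, -1.0]]
force: [-0.1, 0.6, -1.3]
finger_gap: 0.137
finger_force: 50.0
```

>>> {"method": "send_rows", "body": {
  "commands": [
    {"ax": 0,"ay": 0,"az": 0,"tx": -0.01,"ty": 0,"tz": 0,"jaw": 1},
    {"ax": 0,"ay": 0,"az": 0,"tx": -0.01,"ty": 0,"tz": 0,"jaw": 1},
    {"ax": 0,"ay": 0,"az": 0,"tx": 0,"ty": 0,"tz": 0,"jaw": 1}
  ]
}}

```text
t: 8.15
eef_pos: [0.4926, -0.0178, 0.2416]
tcp_rot: [[-0.95, -0.311, -0.005], [-0.311, 0.95, 0.007], [0.003, 0.008, -1.0]]
force: [0.7, -0.1, -0.1]
finger_gap: 0.139
finger_force: 50.0
```

>>> {"method": "send_rows", "body": {
  "commands": [
    {"ax": 0,"ay": 0,"az": 0,"tx": -0.01,"ty": 0,"tz": 0,"jaw": 1},
    {"ax": 0,"ay": 0,"az": 0,"tx": -0.01,"ty": 0,"tz": 0,"jaw": 1},
    {"ax": 0,"ay": 0,"az": 0,"tx": 0,"ty": 0,"tz": 0,"jaw": 1}
  ]
}}

```text
t: 8.45
eef_pos: [0.4955, -0.0168, 0.2416]
tcp_rot: [[-0.95, -0.311, -0.005], [-0.311, 0.95, 0.007], [0.003, 0.008, -1.0]]
force: [-0.1, 0.7, -0.5]
finger_gap: 0.138
finger_force: 50.0
```

>>> {"method": "send_rows", "body": {
  "commands": [
    {"ax": 0,"ay": 0,"az": 0,"tx": -0.01,"ty": 0,"tz": 0,"jaw": 1},
    {"ax": 0,"ay": 0,"az": 0,"tx": -0.01,"ty": 0,"tz": 0,"jaw": 1},
    {"ax": 0,"ay": 0,"az": 0,"tx": 0,"ty": 0,"tz": 0,"jaw": 1}
  ]
}}

```text
t: 8.75
eef_pos: [0.4981, -0.016, 0.2415]
tcp_rot: [[-0.95, -0.311, -0.006], [-0.311, 0.95, 0.007], [0.004, 0.008, -1.0]]
force: [-4.5, -1.9, -0.5]
finger_gap: 0.138
finger_force: 50.0
```

>>> {"method": "send_rows", "body": {
  "commands": [
    {"ax": 0,"ay": 0,"az": 0,"tx": -0.01,"ty": 0,"tz": 0,"jaw": 1},
    {"ax": 0,"ay": 0,"az": 0,"tx": 0,"ty": 0,"tz": 0,"jaw": 1}
  ]
}}

```text
t: 8.95
eef_pos: [0.4996, -0.0155, 0.2416]
tcp_rot: [[-0.95, -0.311, -0.006], [-0.311, 0.95, 0.007], [0.003, 0.008, -1.0]]
force: [-3.2, -1.3, -0.3]
finger_gap: 0.139
finger_force: 50.0
```

Contact came at about TCP x = 0.4965, as predicted, with about 4 N. I'll push the gate in by roughly 15.5 mm in total.

>>> {"method": "send_rows", "body": {
  "commands": [
    {"ax": 0,"ay": 0,"az": 0,"tx": -0.01,"ty": 0,"tz": 0,"jaw": 1},
    {"ax": 0,"ay": 0,"az": 0,"tx": -0.01,"ty": 0,"tz": 0,"jaw": 1},
    {"ax": 0,"ay": 0,"az": 0,"tx": -0.01,"ty": 0,"tz": 0,"jaw": 1},
    {"ax": 0,"ay": 0,"az": 0,"tx": 0,"ty": 0,"tz": 0,"jaw": 1}
  ]
}}

```text
t: 9.35
eef_pos: [0.504, -0.0141, 0.2416]
tcp_rot: [[-0.95, -0.311, -0.005], [-0.311, 0.95, 0.007], [0.003, 0.008, -1.0]]
force: [-5.2, -2.0, -0.2]
finger_gap: 0.136
finger_force: 50.0
```

>>> {"method": "send_rows", "body": {
  "commands": [
    {"ax": 0,"ay": 0,"az": 0,"tx": -0.01,"ty": 0,"tz": 0,"jaw": 1},
    {"ax": 0,"ay": 0,"az": 0,"tx": -0.01,"ty": 0,"tz": 0,"jaw": 1},
    {"ax": 0,"ay": 0,"az": 0,"tx": 0,"ty": 0,"tz": 0,"jaw": 1}
  ]
}}

```text
t: 9.65
eef_pos: [0.5068, -0.0131, 0.2416]
tcp_rot: [[-0.95, -0.311, -0.006], [-0.311, 0.95, 0.007], [0.003, 0.008, -1.0]]
force: [-5.2, -2.2, 0.1]
finger_gap: 0.141
finger_force: 50.0
```

>>> {"method": "send_rows", "body": {
  "commands": [
    {"ax": 0,"ay": 0,"az": 0,"tx": -0.01,"ty": 0,"tz": 0,"jaw": 1},
    {"ax": 0,"ay": 0,"az": 0,"tx": -0.01,"ty": 0,"tz": 0,"jaw": 1},
    {"ax": 0,"ay": 0,"az": 0,"tx": -0.005,"ty": 0,"tz": 0,"jaw": 1},
    {"ax": 0,"ay": 0,"az": 0,"tx": 0,"ty": 0,"tz": 0,"jaw": 1}
  ]
}}

```text
t: 10.05
eef_pos: [0.5102, -0.012, 0.2416]
tcp_rot: [[-0.95, -0.311, -0.006], [-0.311, 0.95, 0.007], [0.003, 0.008, -1.0]]
force: [-6.3, -2.2, -0.4]
finger_gap: 0.135
finger_force: 50.0
```

>>> {"method": "send_rows", "body": {
  "commands": [
    {"ax": 0,"ay": 0,"az": 0,"tx": -0.007,"ty": 0,"tz": 0,"jaw": 1},
    {"ax": 0,"ay": 0,"az": 0,"tx": 0,"ty": 0,"tz": 0.013,"jaw": 1},
    {"ax": 0,"ay": 0,"az": 0,"tx": 0,"ty": 0,"tz": 0.013,"jaw": 1},
    {"ax": 0,"ay": 0,"az": 0,"tx": 0,"ty": 0,"tz": 0,"jaw": 1}
  ]
}}

```text
t: 10.45
eef_pos: [0.5112, -0.0117, 0.2374]
tcp_rot: [[-0.95, -0.311, -0.006], [-0.311, 0.95, 0.007], [0.003, 0.008, -1.0]]
force: [-3.8, -0.6, -1.5]
finger_gap: 0.135
finger_force: 50.0
```

>>> {"method": "send_rows", "body": {
  "commands": [
    {"ax": 0,"ay": 0,"az": 0,"tx": 0,"ty": 0,"tz": 0.013,"jaw": 1},
    {"ax": 0,"ay": 0,"az": 0,"tx": 0,"ty": 0,"tz": 0.013,"jaw": 1},
    {"ax": 0,"ay": 0,"az": 0,"tx": 0,"ty": 0,"tz": 0,"jaw": 1}
  ]
}}

```text
t: 10.75
eef_pos: [0.5115, -0.0115, 0.2336]
tcp_rot: [[-0.95, -0.311, -0.005], [-0.311, 0.95, 0.007], [0.002, 0.008, -1.0]]
force: [-0.7, -0.1, -1.1]
finger_gap: 0.137
finger_force: 50.0
```

>>> {"method": "send_rows", "body": {
  "commands": [
    {"ax": 0,"ay": 0,"az": 0,"tx": 0,"ty": 0,"tz": 0.013,"jaw": 1},
    {"ax": 0,"ay": 0,"az": 0,"tx": 0,"ty": 0,"tz": 0.013,"jaw": 1},
    {"ax": 0,"ay": 0,"az": 0,"tx": 0,"ty": 0,"tz": 0,"jaw": 1}
  ]
}}

```text
t: 11.05
eef_pos: [0.5112, -0.0116, 0.2296]
tcp_rot: [[-0.95, -0.311, -0.005], [-0.311, 0.95, 0.007], [0.003, 0.008, -1.0]]
force: [0.6, 0.1, -0.5]
finger_gap: 0.138
finger_force: 50.0
```

>>> {"method": "send_rows", "body": {
  "commands": [
    {"ax": 0,"ay": 0,"az": 0,"tx": 0,"ty": 0,"tz": 0.013,"jaw": 1},
    {"ax": 0,"ay": 0,"az": 0,"tx": 0,"ty": 0,"tz": 0.013,"jaw": 1},
    {"ax": 0,"ay": 0,"az": 0,"tx": 0,"ty": 0,"tz": 0,"jaw": 1}
  ]
}}

```text
t: 11.35
eef_pos: [0.5111, -0.0116, 0.2257]
tcp_rot: [[-0.95, -0.311, -0.006], [-0.311, 0.95, 0.007], [0.003, 0.008, -1.0]]
force: [0.3, -0.1, -0.9]
finger_gap: 0.14
finger_force: 50.0
```

>>> {"method": "send_rows", "body": {
  "commands": [
    {"ax": 0,"ay": 0,"az": 0,"tx": 0.01,"ty": 0,"tz": 0,"jaw": 1},
    {"ax": 0,"ay": 0,"az": 0,"tx": 0.01,"ty": 0,"tz": 0,"jaw": 1},
    {"ax": 0,"ay": 0,"az": 0,"tx": 0,"ty": 0,"tz": 0,"jaw": 1}
  ]
}}

```text
t: 11.65
eef_pos: [0.5082, -0.0126, 0.2262]
tcp_rot: [[-0.95, -0.311, -0.005], [-0.311, 0.95, 0.007], [0.003, 0.008, -1.0]]
force: [-0.8, 0.6, 0.2]
finger_gap: 0.137
finger_force: 50.0
```

>>> {"method": "send_rows", "body": {
  "commands": [
    {"ax": 0,"ay": 0,"az": 0,"tx": 0.007,"ty": 0,"tz": 0,"jaw": 1},
    {"ax": 0,"ay": 0,"az": 0,"tx": 0,"ty": 0,"tz": 0,"jaw": 1}
  ]
}}

```text
t: 11.85
eef_pos: [0.5074, -0.0128, 0.2261]
tcp_rot: [[-0.95, -0.311, -0.005], [-0.311, 0.95, 0.007], [0.003, 0.008, -1.0]]
force: [1.4, 0.8, -0.7]
finger_gap: 0.134
finger_force: 50.0
```

>>> {"method": "send_rows", "body": {
  "commands": [
    {"ax": 0,"ay": 0,"az": 0,"tx": 0.005,"ty": 0,"tz": 0,"jaw": 1},
    {"ax": 0,"ay": 0,"az": 0,"tx": 0,"ty": 0,"tz": 0,"jaw": 1}
  ]
}}

```text
t: 12.05
eef_pos: [0.5071, -0.013, 0.2263]
tcp_rot: [[-0.95, -0.311, -0.004], [-0.311, 0.95, 0.007], [0.001, 0.008, -1.0]]
force: [5.3, 1.4, -1.5]
finger_gap: 0.139
finger_force: 50.0
```

>>> {"method": "send_rows", "body": {
  "commands": [
    {"ax": 0,"ay": 0,"az": 0,"tx": 0.003,"ty": 0,"tz": 0,"jaw": 1},
    {"ax": 0,"ay": 0,"az": 0,"tx": 0,"ty": 0,"tz": 0,"jaw": 1}
  ]
}}

```text
t: 12.25
eef_pos: [0.5069, -0.013, 0.2263]
tcp_rot: [[-0.95, -0.311, -0.003], [-0.311, 0.95, 0.007], [0.001, 0.008, -1.0]]
force: [7.8, 2.6, -1.0]
finger_gap: 0.138
finger_force: 50.0
```

Caught, with an 8.2 N tug. I'll hold it steady for a moment, then ease off.

>>> {"method": "send_rows", "body": {
  "commands": [
    {"ax": 0,"ay": 0,"az": 0,"tx": 0,"ty": 0,"tz": 0,"jaw": 1},
    {"ax": 0,"ay": 0,"az": 0,"tx": 0,"ty": 0,"tz": 0,"jaw": 1},
    {"ax": 0,"ay": 0,"az": 0,"tx": 0,"ty": 0,"tz": 0,"jaw": 1},
    {"ax": 0,"ay": 0,"az": 0,"tx": 0,"ty": 0,"tz": 0,"jaw": 1},
    {"ax": 0,"ay": 0,"az": 0,"tx": 0,"ty": 0,"tz": 0,"jaw": 1}
  ]
}}

```text
t: 12.75
eef_pos: [0.5069, -0.013, 0.2263]
tcp_rot: [[-0.95, -0.311, -0.003], [-0.311, 0.95, 0.007], [0.001, 0.008, -1.0]]
force: [6.7, 1.8, -1.5]
finger_gap: 0.139
finger_force: 50.0
```

>>> {"method": "send_rows", "body": {
  "commands": [
    {"ax": 0,"ay": 0,"az": 0,"tx": 0,"ty": 0,"tz": 0,"jaw": 1},
    {"ax": 0,"ay": 0,"az": 0,"tx": 0,"ty": 0,"tz": 0,"jaw": 1},
    {"ax": 0,"ay": 0,"az": 0,"tx": 0,"ty": 0,"tz": 0,"jaw": 1},
    {"ax": 0,"ay": 0,"az": 0,"tx": 0,"ty": 0,"tz": 0,"jaw": 1},
    {"ax": 0,"ay": 0,"az": 0,"tx": 0,"ty": 0,"tz": 0,"jaw": 1}
  ]
}}

```text
t: 13.25
eef_pos: [0.5069, -0.013, 0.2263]
tcp_rot: [[-0.95, -0.311, -0.003], [-0.311, 0.95, 0.007], [0.001, 0.008, -1.0]]
force: [7.6, 2.4, -0.5]
finger_gap: 0.137
finger_force: 50.0
```

>>> {"method": "send_rows", "body": {
  "commands": [
    {"ax": 0,"ay": 0,"az": 0,"tx": -0.015,"ty": 0,"tz": 0,"jaw": 1},
    {"ax": 0,"ay": 0,"az": 0,"tx": -0.02,"ty": 0,"tz": 0,"jaw": 1},
    {"ax": 0,"ay": 0,"az": 0,"tx": 0,"ty": 0,"tz": 0,"jaw": 1}
  ]
}}

```text
t: 13.55
eef_pos: [0.5114, -0.0115, 0.2259]
tcp_rot: [[-0.95, -0.311, -0.006], [-0.311, 0.95, 0.007], [0.003, 0.008, -1.0]]
force: [0.5, -1.1, -0.2]
finger_gap: 0.135
finger_force: 50.0
```

Run:
```python
from h import *
st=ctrl.get_state();print(st['eef_pos'],st['force'],st['joint_pos'].round(1))
# pivot ring wire about its centre: wire = tcp +80mm*fwd +11mm up (tool frame: -x*.08, -z*.011)
p,R=st['eef_pos'],st['tcp_rot']; wv=np.array([-.08,0,-.011]); W=p+R@wv
print('wire',W)
# pivot to tilt phi while wire moves to seat target; rows of 4 deg
seat=np.array([.5904,.0133,.236-.0055])
print('wire->centre offset',W-seat)
n=20; R2=None; c=R; pc=p
for i in range(1,n+1):
    w=Ro.from_euler('y',-4.*i,degrees=True).as_matrix(); Rn=R@w
    Wn=W+(seat-W)*min(1,i/3); pn=Wn-Rn@wv
    if i<4 or i in(10,20): print(i,'t',np.round(c.T@(pn-pc)/.15,4),'tcp',pn.round(3),Rn[:,2].round(2))
    c,pc=Rn,pn
```

```text
[ 0.51138402 -0.01150441  0.2258672 ] [ 0.47214541 -1.1341028  -0.17907041] [  -4.4  -13.8  102.2    0.4   92.  -112.5]
wire [0.58747817 0.01330362 0.2366023 ]
wire->centre offset [-2.92182704e-03  3.61782965e-06  6.10229535e-03]
1 t [-0.0126 -0.0021  0.0505] tcp [ 0.513 -0.011  0.218] [ 0.06  0.03 -1.  ]
2 t [-0.0117 -0.0021  0.0509] tcp [ 0.515 -0.011  0.211] [ 0.13  0.05 -0.99]
3 t [-0.0107 -0.0021  0.0513] tcp [ 0.518 -0.01   0.203] [ 0.19  0.07 -0.98]
10 t [-0.0064 -0.      0.037 ] tcp [ 0.539 -0.003  0.171] [ 0.61  0.21 -0.77]
20 t [-0.0064 -0.      0.037 ] tcp [0.587 0.013 0.15 ] [ 0.93  0.31 -0.18]
```

```bash
cat > ik.py <<'E'
from h import *
from scipy.optimize import least_squares
def rot(q):
    q=np.radians(q); return Ro.from_euler('ZYZYZ',[q[0],q[1]+q[2],q[3],q[4],q[5]+np.pi/2]).as_matrix()
def fk(q,k):
    a1,h,L2,L3,e,d=k; c=Ro.from_euler('ZY',np.radians([q[0],q[1]])).as_matrix(); F=Ro.from_euler('ZY',np.radians([q[0],q[1]+q[2]])).as_matrix()
    return Ro.from_euler('Z',np.radians(q[0])).as_matrix()@[a1,0,h]+c@[0,0,L2]+F@[e,0,L3]+rot(q)[:,2]*d
E
python3 - <<'E'
from ik import *
D=[([63.61,6.671,82.631,0,90.755,-2.167],[.27690,.61542,.22599]),([40.483,-15.633,100.455,-27.920,94.143,-4.017],[.45563,.24170,.29494]),([-6.4,-19.3,105.4,.3,94.2,-114.4],[.47095,-.02542,.23747])]
st=ctrl.get_state();D.append((st['joint_pos'],st['eef_pos']))
print('rot err',np.abs(rot(st['joint_pos'])-st['tcp_rot']).max(),rot(D[1][0])[:,2])
r=least_squares(lambda k:np.r_[np.ravel([(fk(q,k)-p)*1000 for q,p in D]),(k-[0,.35,.43,.4,0,.3])*np.array([5,1,1,1,5,1])],[0,.35,.43,.4,0,.3]);k=r.x
print(k,np.round(r.fun,1));np.save('k.npy',k)
R=st['tcp_rot'];wv=np.array([-.08,0,-.011]);seat=np.array([.5904,.0133,.2305]);q=np.array(st['joint_pos'])
for i in range(0,21):
    Rn=R@Ro.from_euler('y',-4.*i,degrees=True).as_matrix();p=seat-Rn@wv
    s=least_squares(lambda x:np.r_[(fk(x,k)-p)*100,(rot(x)-Rn).ravel()*20],q);q=s.x
    if i%2==0: print(4*i,q.round(0),round(s.cost,4),p.round(3))
E
```

```text
Traceback (most recent call last):
  File "ik.py", line 4, in rot
    q=np.radians(q); return Ro.from_euler('ZYZYZ',[q[0],q[1]+q[2],q[3],q[4],q[5]+np.pi/2]).as_matrix()
                            ~~~~~~~~~~~~~^^^^^^^^^^^^^^^^^^^^^^^^^^^^^^^^^^^^^^^^^^^^^^^^^
  File "scipy/spatial/transform/_rotation.pyx", line 1413, in scipy.spatial.transform._rotation.Rotation.from_euler
ValueError: Expected axis specification to be a non-empty string of upto 3 characters, got ZYZYZ
```

```bash
sed -i "s/Ro.from_euler('ZYZYZ',.*$/(Ro.from_euler('ZYZ',[q[0],q[1]+q[2],q[3]])*Ro.from_euler('YZ',[q[4],q[5]+np.pi\/2])).as_matrix()/" ik.py
python3 - <<'E'
from ik import *
D=[([63.61,6.671,82.631,0,90.755,-2.167],[.27690,.61542,.22599]),([40.483,-15.633,100.455,-27.920,94.143,-4.017],[.45563,.24170,.29494]),([-6.4,-19.3,105.4,.3,94.2,-114.4],[.47095,-.02542,.23747])]
st=ctrl.get_state();D.append((st['joint_pos'],st['eef_pos']))
print('rot err',np.abs(rot(st['joint_pos'])-st['tcp_rot']).max(),rot(D[1][0])[:,2])
r=least_squares(lambda k:np.r_[np.ravel([(fk(q,k)-p)*1000 for q,p in D]),(k-[0,.35,.43,.4,0,.3])*np.array([5,1,1,1,5,1])],[0,.35,.43,.4,0,.3]);k=r.x
print(k,np.round(r.fun,1));np.save('k.npy',k)
R=st['tcp_rot'];wv=np.array([-.08,0,-.011]);seat=np.array([.5904,.0133,.2305]);q=np.array(st['joint_pos'])
for i in range(0,21):
    Rn=R@Ro.from_euler('y',-4.*i,degrees=True).as_matrix();p=seat-Rn@wv
    s=least_squares(lambda x:np.r_[(fk(x,k)-p)*100,(rot(x)-Rn).ravel()*20],q);q=s.x
    if i%2==0: print(4*i,q.round(0),round(s.cost,4),p.round(3))
E
```

```text
rot err 4.636048489548017e-16 [ 0.30896608 -0.35028593 -0.88421701]
[-0.06113271  0.10302264  0.46323474  0.68097197  0.10403571  0.24226547] [ 23.  -11.1  -0.9   0.8  -0.9  -2.2  -2.8 -25.8   3.   -2.3 -25.7   0.
  -0.3  -0.2   0.    0.3   0.5  -0.1]
0 [  -1.  -13.  102.    0.   91. -110.] 0.0 [ 0.514 -0.012  0.22 ]
8 [  -3.  -17.  106.    3.   83. -111.] 0.0 [ 0.516 -0.011  0.209]
16 [  -4.  -20.  110.    7.   75. -113.] 0.0 [ 0.52  -0.009  0.198]
24 [  -5.  -23.  115.   10.   67. -116.] 0.0 [ 0.525 -0.008  0.188]
32 [  -7.  -26.  118.   15.   59. -119.] 0.0 [ 0.531 -0.006  0.179]
40 [  -8.  -28.  122.   22.   51. -124.] 0.0 [ 0.539 -0.003  0.171]
48 [  -9.  -29.  125.   30.   43. -131.] 0.0 [ 0.547 -0.     0.164]
56 [  -9.  -29.  128.   42.   35. -142.] 0.0 [0.556 0.003 0.158]
64 [ -10.  -28.  130.   59.   30. -158.] 0.0 [0.566 0.006 0.154]
72 [ -10.  -25.  132.   83.   27. -181.] 0.0 [0.576 0.009 0.151]
80 [ -10.  -22.  133.  108.   29. -205.] 0.0 [0.587 0.013 0.15 ]
```

>>> {"method": "send_rows", "body": {
  "commands": [
    {"ax": 0,"ay": -0.133,"az": 0,"tx": -0.013,"ty": -0.002,"tz": 0.05,"jaw": 1},
    {"ax": 0,"ay": -0.133,"az": 0,"tx": -0.012,"ty": -0.002,"tz": 0.051,"jaw": 1},
    {"ax": 0,"ay": -0.133,"az": 0,"tx": -0.011,"ty": -0.002,"tz": 0.051,"jaw": 1},
    {"ax": 0,"ay": 0,"az": 0,"tx": 0,"ty": 0,"tz": 0,"jaw": 1},
    {"ax": 0,"ay": 0,"az": 0,"tx": 0,"ty": 0,"tz": 0,"jaw": 1}
  ]
}}

```text
t: 14.05
eef_pos: [0.5177, -0.0103, 0.204]
tcp_rot: [[-0.931, -0.311, 0.19], [-0.303, 0.951, 0.07], [-0.203, 0.008, -0.979]]
force: [0.2, -0.3, -0.4]
finger_gap: 0.139
finger_force: 50.0
```

```bash
cat > wr.py <<'E'
from ik import *
st=ctrl.get_state();p,R=st['eef_pos'],st['tcp_rot'];W=p+R@[-.08,0,-.011];e=np.array([.5904,.0133,.2305])-W
print('wire err mm',(e*1000).round(1),'tool units',(R.T@e/.15).round(4),'tilt',np.degrees(np.arccos(-R[2,2])).round(1),'F',st['force'].round(1),st['joint_pos'].round(0),p.round(3),st['t'])
E
python3 wr.py
```

```text
wire err mm [ 0.3  0.1 -0.5] tool units [-0.0013  0.0003  0.0036] tilt 11.7 F [ 0.2 -0.3 -0.4] [  -7.  -20.  110.    5.   80. -116.] [ 0.518 -0.01   0.204] 14.05
```

>>> {"method": "send_rows", "body": {
  "commands": [
    {"ax": 0,"ay": -0.133,"az": 0,"tx": -0.0064,"ty": 0,"tz": 0.037,"jaw": 1},
    {"ax": 0,"ay": -0.133,"az": 0,"tx": -0.0064,"ty": 0,"tz": 0.037,"jaw": 1},
    {"ax": 0,"ay": -0.133,"az": 0,"tx": -0.0064,"ty": 0,"tz": 0.037,"jaw": 1},
    {"ax": 0,"ay": -0.133,"az": 0,"tx": -0.0064,"ty": 0,"tz": 0.037,"jaw": 1},
    {"ax": 0,"ay": 0,"az": 0,"tx": 0,"ty": 0,"tz": 0,"jaw": 1}
  ]
}}

```text
t: 14.55
eef_pos: [0.5273, -0.0068, 0.183]
tcp_rot: [[-0.843, -0.311, 0.439], [-0.271, 0.95, 0.152], [-0.465, 0.009, -0.885]]
force: [-0.2, -0.4, -0.3]
finger_gap: 0.136
finger_force: 50.0
```

>>> {"method": "send_rows", "body": {
  "commands": [
    {"ax": 0,"ay": -0.133,"az": 0,"tx": -0.0064,"ty": 0,"tz": 0.037,"jaw": 1},
    {"ax": 0,"ay": -0.133,"az": 0,"tx": -0.0064,"ty": 0,"tz": 0.037,"jaw": 1},
    {"ax": 0,"ay": -0.133,"az": 0,"tx": -0.0064,"ty": 0,"tz": 0.037,"jaw": 1},
    {"ax": 0,"ay": 0,"az": 0,"tx": 0,"ty": 0,"tz": 0,"jaw": 1}
  ]
}}

```text
t: 14.95
eef_pos: [0.538, -0.003, 0.1702]
tcp_rot: [[-0.734, -0.312, 0.603], [-0.235, 0.95, 0.205], [-0.637, 0.009, -0.771]]
force: [-0.8, 0.2, 0.7]
finger_gap: 0.139
finger_force: 50.0
```

```bash
python3 wr.py
```

```text
wire err mm [ 0.3 -0.2  0.8] tool units [-0.0049 -0.002  -0.0033] tilt 39.6 F [-0.8  0.2  0.7] [ -14.  -33.  127.   25.   54. -131.] [ 0.538 -0.003  0.17 ] 14.95
```

>>> {"method": "send_rows", "body": {
  "commands": [
    {"ax": 0,"ay": -0.133,"az": 0,"tx": -0.0075,"ty": -0.001,"tz": 0.036,"jaw": 1},
    {"ax": 0,"ay": -0.133,"az": 0,"tx": -0.0075,"ty": -0.001,"tz": 0.036,"jaw": 1},
    {"ax": 0,"ay": -0.133,"az": 0,"tx": -0.0075,"ty": 0,"tz": 0.036,"jaw": 1},
    {"ax": 0,"ay": -0.133,"az": 0,"tx": -0.0075,"ty": 0,"tz": 0.036,"jaw": 1},
    {"ax": 0,"ay": 0,"az": 0,"tx": 0,"ty": 0,"tz": 0,"jaw": 1}
  ]
}}

```text
t: 15.45
eef_pos: [0.5559, 0.0031, 0.1583]
tcp_rot: [[-0.54, -0.313, 0.781], [-0.169, 0.95, 0.263], [-0.824, 0.01, -0.566]]
force: [0.1, 0.5, -1.0]
finger_gap: 0.137
finger_force: 50.0
```

```bash
python3 wr.py
```

```text
wire err mm [-0.2 -0.5  0.1] tool units [ 0.0007 -0.0027 -0.0019] tilt 55.5 F [ 0.1  0.5 -1. ] [ -17.  -35.  135.   48.   41. -151.] [0.556 0.003 0.158] 15.45
```

>>> {"method": "send_rows", "body": {
  "commands": [
    {"ax": 0,"ay": -0.133,"az": 0,"tx": -0.0064,"ty": 0,"tz": 0.037,"jaw": 1},
    {"ax": 0,"ay": 0,"az": 0,"tx": 0.01,"ty": 0,"tz": 0.006,"jaw": 1},
    {"ax": 0,"ay": 0,"az": 0,"tx": 0,"ty": 0,"tz": 0,"jaw": 1},
    {"ax": 0,"ay": 0,"az": 0,"tx": 0,"ty": 0,"tz": 0,"jaw": 1}
  ]
}}

```text
t: 15.85
eef_pos: [0.5613, 0.0043, 0.1561]
tcp_rot: [[-0.483, -0.312, 0.818], [-0.152, 0.95, 0.273], [-0.862, 0.008, -0.506]]
force: [-0.1, 0.3, -0.9]
finger_gap: 0.138
finger_force: 50.0
```

>>> {"method": "send_rows", "body": {
  "commands": [
    {"ax": 0,"ay": 0,"az": 0,"tx": 0,"ty": 0,"tz": 0,"jaw": 1},
    {"ax": 0,"ay": 0,"az": 0,"tx": 0,"ty": 0,"tz": 0,"jaw": 1},
    {"ax": 0,"ay": 0,"az": 0,"tx": 0,"ty": 0,"tz": 0,"jaw": 1},
    {"ax": 0,"ay": 0,"az": 0,"tx": 0,"ty": 0,"tz": 0,"jaw": 1},
    {"ax": 0,"ay": 0,"az": 0,"tx": 0,"ty": 0,"tz": 0,"jaw": 1}
  ],
  "force": 3
}}

```text
t: 16.35
eef_pos: [0.561, 0.0041, 0.1552]
tcp_rot: [[-0.482, -0.311, 0.819], [-0.15, 0.95, 0.272], [-0.863, 0.008, -0.505]]
force: [-1.0, -0.1, 0.0]
finger_gap: 0.148
finger_force: 3.0
```

Run:
```python
from h import *
exec(open('wr.py').read())
s=snap('scene','s5');snap('top','t5');c=proj(s,(.58,0,.2)).astype(int);print(c)
im=cv2.imread('pics/s5.png');x,y=c[0]-50,c[1]-50
cv2.imwrite('pics/c5.png',cv2.resize(im[y:y+100,x:x+130],None,fx=6,fy=6,interpolation=cv2.INTER_CUBIC))
```

```text
wire err mm [-0.2  0.2  0.7] tool units [-0.0037  0.0015 -0.0029] tilt 59.7 F [-1.  -0.1  0. ] [ -18.  -35.  137.   56.   38. -159.] [0.561 0.004 0.155] 16.35
[303 146]
```

View pics/c5.png

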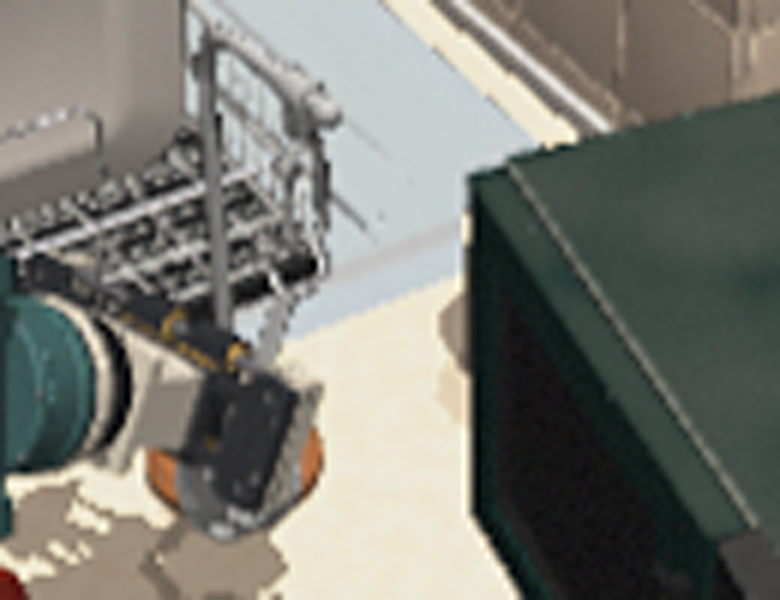

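The view shows the ring in the hook and the cup slanting down below it, held lightly. I'll check the retreat against the elbow range.

Run:
```python
from ik import *
k=np.load('k.npy');st=ctrl.get_state();q0=np.array(st['joint_pos']);p0=st['eef_pos'];R=st['tcp_rot']
off=p0-fk(q0,k); print('model off',off.round(3))
for back,up,til in [(.03,0,0),(.05,0,0),(.05,.03,0),(.05,0,15),(.08,0,25),(.10,0.0,40),(.08,.05,25)]:
    Rn=R@Ro.from_euler('y',til,degrees=True).as_matrix();p=p0-R[:,2]*back+[0,0,up]-off
    s=least_squares(lambda x:np.r_[(fk(x,k)-p)*100,(rot(x)-Rn).ravel()*20],q0);print(back,up,til,s.x.round(0),round(s.cost,4))
```

```text
model off [0.059 0.036 0.04 ]
0.03 0 0 [ -21.  -40.  139.   54.   42. -157.] 0.0
0.05 0 0 [ -23.  -44.  140.   53.   46. -156.] 0.0
0.05 0.03 0 [ -23.  -45.  138.   50.   48. -152.] 0.0
0.05 0 15 [ -18.  -40.  133.   32.   53. -138.] 0.0
0.08 0 25 [ -18.  -40.  130.   22.   63. -131.] 0.0
0.1 0.0 40 [ -14.  -35.  124.   11.   75. -123.] 0.0
0.08 0.05 25 [ -18.  -41.  126.   22.   67. -129.] 0.0
```

>>> {"method": "send_rows", "body": {
  "commands": [
    {"ax": 0,"ay": 0,"az": 0,"tx": 0,"ty": 0,"tz": 0,"jaw": 1},
    {"ax": 0,"ay": 0,"az": 0,"tx": 0,"ty": 0,"tz": 0,"jaw": 1},
    {"ax": 0,"ay": 0,"az": 0,"tx": 0,"ty": 0,"tz": 0,"jaw": 1},
    {"ax": 0,"ay": 0,"az": 0,"tx": 0,"ty": 0,"tz": 0,"jaw": 1},
    {"ax": 0,"ay": 0,"az": 0,"tx": 0,"ty": 0,"tz": 0,"jaw": 1}
  ],
  "force": 3
}}

```text
t: 16.95
eef_pos: [0.561, 0.0041, 0.1552]
tcp_rot: [[-0.482, -0.311, 0.819], [-0.15, 0.95, 0.272], [-0.863, 0.008, -0.505]]
force: [0.3, -1.0, -0.2]
finger_gap: 0.151
finger_force: 3.0
```

>>> {"method": "send_rows", "body": {
  "commands": [
    {"ax": 0,"ay": 0,"az": 0,"tx": 0,"ty": 0,"tz": 0,"jaw": -0.3},
    {"ax": 0,"ay": 0,"az": 0,"tx": 0,"ty": 0,"tz": 0,"jaw": -0.3},
    {"ax": 0,"ay": 0,"az": 0,"tx": 0,"ty": 0,"tz": -0.12,"jaw": -0.3},
    {"ax": 0,"ay": 0,"az": 0,"tx": 0,"ty": 0,"tz": -0.12,"jaw": -0.3},
    {"ax": 0,"ay": 0.2,"az": 0,"tx": 0,"ty": 0,"tz": -0.12,"jaw": -0.3}
  ]
}}

```text
t: 17.45
eef_pos: [0.5151, -0.0108, 0.1801]
tcp_rot: [[-0.568, -0.31, 0.762], [-0.176, 0.951, 0.255], [-0.804, 0.01, -0.595]]
force: [-0.4, -0.3, -1.4]
finger_gap: 0.528
finger_force: 0.0
```

>>> {"method": "send_rows", "body": {
  "commands": [
    {"ax": 0,"ay": 0.25,"az": 0,"tx": 0,"ty": 0,"tz": -0.12,"jaw": -0.3},
    {"ax": 0,"ay": 0.25,"az": 0,"tx": 0,"ty": 0,"tz": -0.12,"jaw": -0.3},
    {"ax": 0,"ay": 0.25,"az": 0,"tx": 0,"ty": 0,"tz": -0.12,"jaw": -0.3},
    {"ax": 0,"ay": 0.25,"az": 0,"tx": 0,"ty": 0,"tz": -0.1,"jaw": -0.3},
    {"ax": 0,"ay": 0,"az": 0,"tx": 0,"ty": 0,"tz": 0,"jaw": -0.3}
  ]
}}

```text
t: 17.95
eef_pos: [0.474, -0.0254, 0.2357]
tcp_rot: [[-0.871, -0.312, 0.379], [-0.283, 0.95, 0.13], [-0.401, 0.006, -0.916]]
force: [0.8, 0.7, 0.0]
finger_gap: 0.649
finger_force: 0.0
```

Run:
```python
from h import *
exec(open('wr.py').read())
s=snap('scene','s6');snap('wrist','w6')
im=cv2.imread('pics/s6.png');x,y=253,96
a=cv2.resize(im[y:y+100,x:x+100],None,fx=6,fy=6,interpolation=cv2.INTER_CUBIC)
b=cv2.resize(cv2.imread('pics/w6.png'),(200,125))
cv2.imwrite('pics/c6.png',np.hstack([a,np.vstack([b,np.zeros((475,200,3),np.uint8)])]))
```

```text
wire err mm [ 50.9  17.4 -47.3] tool units [-0.2021  0.0028  0.4329] tilt 23.6 F [0.8 0.7 0. ] [ -14.  -34.  118.   13.   76. -123.] [ 0.474 -0.025  0.236] 17.95
```

View pics/c6.png

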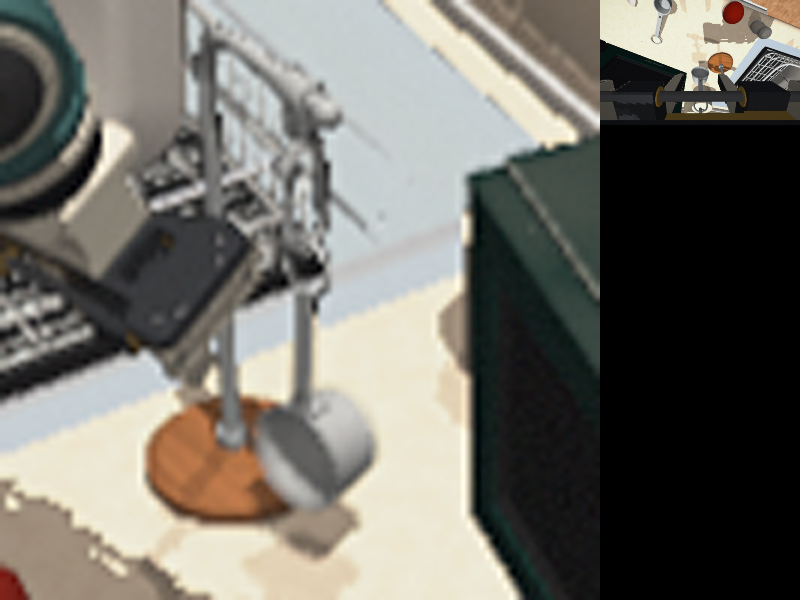

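The cup hangs from the hook with the gripper clear. I'll back off a little more and let the sway die down.

>>> {"method": "send_rows", "body": {
  "commands": [
    {"ax": 0,"ay": 0,"az": 0,"tx": 0.1,"ty": 0,"tz": -0.1,"jaw": -0.3},
    {"ax": 0,"ay": 0,"az": 0,"tx": 0.1,"ty": 0,"tz": -0.1,"jaw": -0.3},
    {"ax": 0,"ay": 0,"az": 0,"tx": 0,"ty": 0,"tz": -0.1,"jaw": -0.3},
    {"ax": 0,"ay": 0,"az": 0,"tx": 0,"ty": 0,"tz": 0,"jaw": -0.3},
    {"ax": 0,"ay": 0,"az": 0,"tx": 0,"ty": 0,"tz": 0,"jaw": -0.3}
  ]
}}

```text
t: 18.55
eef_pos: [0.4298, -0.0399, 0.2614]
tcp_rot: [[-0.871, -0.31, 0.381], [-0.281, 0.951, 0.132], [-0.403, 0.008, -0.915]]
force: [0.4, 0.1, 0.2]
finger_gap: 0.654
finger_force: 0.0
```

>>> {"method": "send_rows", "body": {
  "commands": [
    {"ax": 0,"ay": 0,"az": 0,"tx": 0,"ty": 0,"tz": 0,"jaw": -0.3},
    {"ax": 0,"ay": 0,"az": 0,"tx": 0,"ty": 0,"tz": 0,"jaw": -0.3},
    {"ax": 0,"ay": 0,"az": 0,"tx": 0,"ty": 0,"tz": 0,"jaw": -0.3},
    {"ax": 0,"ay": 0,"az": 0,"tx": 0,"ty": 0,"tz": 0,"jaw": -0.3},
    {"ax": 0,"ay": 0,"az": 0,"tx": 0,"ty": 0,"tz": 0,"jaw": -0.3}
  ]
}}

```text
t: 19.05
eef_pos: [0.4296, -0.0398, 0.2615]
tcp_rot: [[-0.871, -0.311, 0.379], [-0.282, 0.95, 0.132], [-0.402, 0.008, -0.916]]
force: [-0.2, 0.5, 0.8]
finger_gap: 0.649
finger_force: 0.0
```

>>> {"method": "send_rows", "body": {
  "commands": [
    {"ax": 0,"ay": 0,"az": 0,"tx": 0,"ty": 0,"tz": 0,"jaw": -0.3},
    {"ax": 0,"ay": 0,"az": 0,"tx": 0,"ty": 0,"tz": 0,"jaw": -0.3},
    {"ax": 0,"ay": 0,"az": 0,"tx": 0,"ty": 0,"tz": 0,"jaw": -0.3},
    {"ax": 0,"ay": 0,"az": 0,"tx": 0,"ty": 0,"tz": 0,"jaw": -0.3},
    {"ax": 0,"ay": 0,"az": 0,"tx": 0,"ty": 0,"tz": 0,"jaw": -0.3}
  ]
}}

```text
t: 19.55
eef_pos: [0.4295, -0.0399, 0.2617]
tcp_rot: [[-0.871, -0.311, 0.38], [-0.282, 0.95, 0.132], [-0.402, 0.008, -0.916]]
force: [-0.7, 0.4, -0.0]
finger_gap: 0.65
finger_force: 0.0
```

>>> {"method": "send_rows", "body": {
  "commands": [
    {"ax": 0,"ay": 0,"az": 0,"tx": 0,"ty": 0,"tz": 0,"jaw": -0.3},
    {"ax": 0,"ay": 0,"az": 0,"tx": 0,"ty": 0,"tz": 0,"jaw": -0.3},
    {"ax": 0,"ay": 0,"az": 0,"tx": 0,"ty": 0,"tz": 0,"jaw": -0.3},
    {"ax": 0,"ay": 0,"az": 0,"tx": 0,"ty": 0,"tz": 0,"jaw": -0.3},
    {"ax": 0,"ay": 0,"az": 0,"tx": 0,"ty": 0,"tz": 0,"jaw": -0.3}
  ]
}}

```text
t: 20.05
eef_pos: [0.4295, -0.0398, 0.2616]
tcp_rot: [[-0.871, -0.311, 0.38], [-0.282, 0.95, 0.132], [-0.402, 0.008, -0.916]]
force: [0.3, -0.5, -0.4]
finger_gap: 0.654
finger_force: 0.0
```

>>> {"method": "send_rows", "body": {
  "commands": [
    {"ax": 0,"ay": 0,"az": 0,"tx": 0,"ty": 0,"tz": 0,"jaw": -0.3},
    {"ax": 0,"ay": 0,"az": 0,"tx": 0,"ty": 0,"tz": 0,"jaw": -0.3},
    {"ax": 0,"ay": 0,"az": 0,"tx": 0,"ty": 0,"tz": 0,"jaw": -0.3},
    {"ax": 0,"ay": 0,"az": 0,"tx": 0,"ty": 0,"tz": 0,"jaw": -0.3},
    {"ax": 0,"ay": 0,"az": 0,"tx": 0,"ty": 0,"tz": 0,"jaw": -0.3}
  ]
}}

```text
t: 20.55
eef_pos: [0.4295, -0.0399, 0.2616]
tcp_rot: [[-0.871, -0.311, 0.38], [-0.282, 0.95, 0.132], [-0.402, 0.008, -0.916]]
force: [0.1, 0.1, -0.6]
finger_gap: 0.649
finger_force: 0.0
```

>>> {"method": "send_rows", "body": {
  "commands": [
    {"ax": 0,"ay": 0,"az": 0,"tx": 0,"ty": 0,"tz": 0,"jaw": -0.3},
    {"ax": 0,"ay": 0,"az": 0,"tx": 0,"ty": 0,"tz": 0,"jaw": -0.3},
    {"ax": 0,"ay": 0,"az": 0,"tx": 0,"ty": 0,"tz": 0,"jaw": -0.3},
    {"ax": 0,"ay": 0,"az": 0,"tx": 0,"ty": 0,"tz": 0,"jaw": -0.3},
    {"ax": 0,"ay": 0,"az": 0,"tx": 0,"ty": 0,"tz": 0,"jaw": -0.3}
  ]
}}

```text
t: 21.05
eef_pos: [0.4295, -0.0399, 0.2616]
tcp_rot: [[-0.871, -0.311, 0.38], [-0.282, 0.95, 0.132], [-0.402, 0.008, -0.916]]
force: [-0.2, -0.7, 1.1]
finger_gap: 0.651
finger_force: 0.0
```

Run:
```python
from h import *
t0=ctrl.get_state()['t'];F=[]
while ctrl.get_state()['t']<t0+3:
    F.append(cv2.cvtColor(ctrl.snapshot('scene')['pixels'][155:190,292:325],cv2.COLOR_RGB2GRAY).astype(np.float32))
sh=[cv2.phaseCorrelate(cv2.resize(F[0],None,fx=4,fy=4),cv2.resize(f,None,fx=4,fy=4))[0] for f in F[1:]]
print(len(F),ctrl.get_state()['t'],(np.array(sh)/4)[::3].round(2).tolist())
```

```text
60 24.05 [[0.16, -0.01], [0.1, 0.02], [0.12, -0.02], [0.13, -0.02], [0.13, -0.02], [0.11, 0.01], [0.13, -0.01], [0.14, -0.02], [0.13, -0.02], [0.13, -0.01], [0.11, 0.01], [0.12, -0.01], [0.13, -0.03], [0.11, -0.01], [0.13, -0.01], [0.13, -0.02], [0.11, -0.01], [0.11, -0.02], [0.12, -0.02], [0.13, -0.02]]
```

Run:
```python
from h import *
snap('scene','s7');im=cv2.imread('pics/s7.png')
cv2.imwrite('pics/c7.png',np.hstack([cv2.resize(im[96:196,253:353],(500,500),interpolation=cv2.INTER_CUBIC),cv2.resize(im[160:360,220:420],(300,300)).repeat(1,0) if 0 else np.vstack([cv2.resize(im[160:360,220:420],(300,300)),np.zeros((200,300,3),np.uint8)])]))
```

```text
(no output)
```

View pics/c7.png

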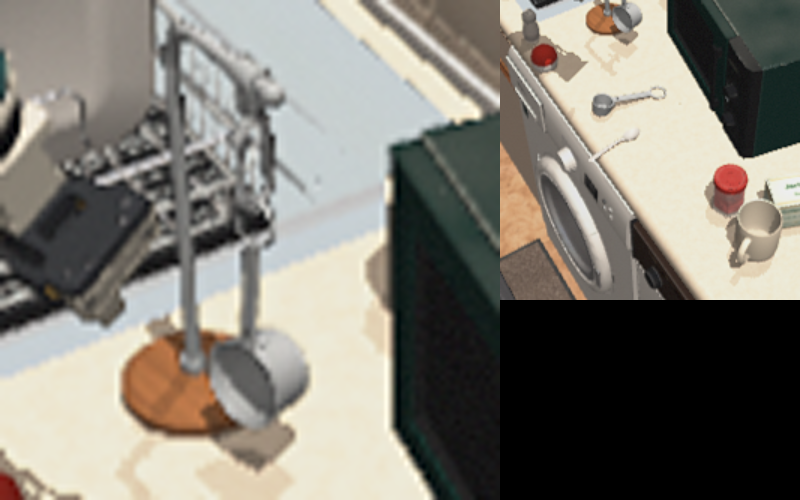

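The cup hangs still from the hook (its handle runs down through crop (250,270)). The gripper is clear, and the small cup, spoon, jar, mug, shaker and timer are in place.

```bash
python3 -c "
from h import *
print(ctrl.finish_job())"
```

```text
the job is handed in; nothing more can be done
None
```

The large cup is clipped on the snap hook and hangs still; the ring held a steady tug of about 7–8 N, no force reading passed about 8.5 N, everything else looks undisturbed, and the job was handed in at about 24 s.

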